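# Load the cell charger and switch it to full

### The job

Get the shop's used cells charging. First turn the charger's dial fully anticlockwise to its end stop (off); then, with it off, stand every loose cell upright in the well that matches its diameter, fully down; when all are in, turn the dial fully clockwise to its other end stop, without disturbing the other things on the counter.

Things in the scene. Friction and masses are not known exactly. Their poses are not given: they have to be found in the camera images.
- charger: Cell charger fixed to the counter: a flat grey block 110 (x) by 376 (y) by 40 mm high; origin at the centre of its underside. A graded row of six round open wells lies along its y axis at x = 0, each 15 mm deep (flat floor 25 mm above the counter), mouths chamfered by 2 mm. The dial stands on its top at local y = -146 mm.
- dial (a joint): The charger's dial, a rotary control with a vertical axis. 0 = off, the fully anticlockwise end stop; it grows as the dial is turned clockwise (seen from above) up to 4.19 rad (240 degrees), the clockwise end stop = full current. The friction is light (0.06 N m), there is no spring or detent, and it stays where it is left.
- dial_grip (a point): On the dial's axis, 65 mm above the counter. Black disc 52 mm across, 8 mm thick, on the charger's top, with a straight grip bar on it 50 mm long (this frame's x), 14 mm thick (y), from 48 to 78 mm above the counter. A white line on it points along -x: at 120 degrees anticlockwise from the charger's +x when off, sweeping clockwise to -120 degrees at full; long white marks show both ends.
- cell18: A loose round cell, a plain dark steel cylinder 18 mm in diameter and 32 mm tall with a bright rim and a small flat contact on top; it starts standing on the counter, contact up. Origin at the centre of its underside, z along its axis towards the contact end. May be absent.
- cell23: A loose round cell, a plain dark steel cylinder 23 mm in diameter and 36 mm tall with a bright rim and a small flat contact on top; it starts standing on the counter, contact up. Origin at the centre of its underside, z along its axis towards the contact end. May be absent.
- cell28: A loose round cell, a plain dark steel cylinder 28 mm in diameter and 40 mm tall with a bright rim and a small flat contact on top; it starts standing on the counter, contact up. Origin at the centre of its underside, z along its axis towards the contact end. May be absent.
- cell34: A loose round cell, a plain dark steel cylinder 34 mm in diameter and 42 mm tall with a bright rim and a small flat contact on top; it starts standing on the counter, contact up. Origin at the centre of its underside, z along its axis towards the contact end. May be absent.
- cell40: A loose round cell, a plain dark steel cylinder 40 mm in diameter and 44 mm tall with a bright rim and a small flat contact on top; it starts standing on the counter, contact up. Origin at the centre of its underside, z along its axis towards the contact end. May be absent.
- cell46: A loose round cell, a plain dark steel cylinder 46 mm in diameter and 48 mm tall with a bright rim and a small flat contact on top; it starts standing on the counter, contact up. Origin at the centre of its underside, z along its axis towards the contact end. May be absent.
- well18 (a point): Centre of the mouth (level with the charger's top, 40 mm above the counter) of the well for the 18 mm cell; the bore is 20 mm wide and 15 mm deep. Number 1 of the row counted from the dial; z up.
- well23 (a point): Centre of the mouth (level with the charger's top, 40 mm above the counter) of the well for the 23 mm cell; the bore is 25 mm wide and 15 mm deep. Number 2 of the row counted from the dial; z up.
- well28 (a point): Centre of the mouth (level with the charger's top, 40 mm above the counter) of the well for the 28 mm cell; the bore is 30 mm wide and 15 mm deep. Number 3 of the row counted from the dial; z up.
- well34 (a point): Centre of the mouth (level with the charger's top, 40 mm above the counter) of the well for the 34 mm cell; the bore is 36 mm wide and 15 mm deep. Number 4 of the row counted from the dial; z up.
- well40 (a point): Centre of the mouth (level with the charger's top, 40 mm above the counter) of the well for the 40 mm cell; the bore is 42 mm wide and 15 mm deep. Number 5 of the row counted from the dial; z up.
- well46 (a point): Centre of the mouth (level with the charger's top, 40 mm above the counter) of the well for the 46 mm cell; the bore is 48 mm wide and 15 mm deep. Number 6 of the row counted from the dial; z up.
- screwdriver: A screwdriver lying on the counter, 170 mm long along its x axis, not part of the job.
- radio: A small black portable radio, 60 x 150 x 90 mm, standing on the counter, not part of the job; origin at the centre of its underside.
- tape: A roll of clear tape lying flat, 90 mm across, 24 mm high, not part of the job; origin at the centre of its underside.
There are look-alikes about, which are no part of the job. What is shaped like the cell40 but green, orange or turquoise is not meant.

How it is judged:
By the outcome, as a careful person would: the job done as asked, in the order asked, and still so for the second after the job is handed in, with the robot touching nothing.
Of cell18, cell23, cell28, cell34, cell40, cell46 only 4 to 6 are there at a start; the rules pass over those that are not, and their reading is None.
At some moment in a run one of cell34, cell40, cell46 may be knocked a few centimetres aside while the robot is not near it.
It also fails if it takes over 210 s, if anything falls off the work surface, if the arm or the gripper's body presses on something with over 40 N, if the wrist force passes 120 N, or if a joint passes its speed limit or range.

### The arm

A 6-joint arm with a two-finger parallel gripper is mounted at the origin on the work surface. World frame = base frame: x ahead of the robot, y to its left, z up, the work surface at z = 0. Lengths are in m, angles in rad, forces in N, time in s.
With the tool pointing down it reaches from about 0.375 to 0.75 m from the base axis. Payload 9 kg.
Tool frame: the origin (TCP) lies midway between the tips of the shut fingers; the grasp point (between the pads) lies 19 mm behind it; z points along the fingers, y is the direction in which the jaws open and shut (so a half turn about z gives the same grasp; the last joint's range is limited). The gripper opens to 85 mm and grips with 20 to 120 N. Pads are 22 mm wide; open, the fingers measure 114 mm over their backs; the gripper's body (76 mm by 85 mm) begins 54 mm behind the grasp point. The pads swing forward as they close: fully open they stand 13 mm farther back than shut.
Start: joints at [0.977, 0.104, 0.097, 1.564, 0, 1.353], TCP at [0.22, 0.558, 0.231] pointing down, gripper open.
Joint ranges: [-2.99, 2.99], [-0.84, 1.86], [-1.1, 1.16], [-1.84, 2.11], [-1.51, 1.56], [-3.14, 3.14]. Speed limits (rad/s): [2.22, 2.22, 2.57, 3.14, 3.14, 3.14].

### API

Orientations are given as [roll, pitch, yaw] about the fixed x, y, z axes, in that order (R = Rz(yaw) Ry(pitch) Rx(roll)).
In Python, from cell import * gives the robot as it stands.
- The arm moves only by the tool step_arm, never from a script. Its argument "commands" is a list that holds one entry, the list of rows, each a list of 4 numbers: the shift along the tool's x, y, z in mm, then the turn about the tool's z in degrees. In form: [[[x, y, z, twist], ...]]. A call has 1 to 12 rows; each row shifts and turns the commanded pose from where the row before left it, along the tool's axes as they then stand; what a row does not reach is not made up. A row lasts 1/12 s, in which the tool goes at most 41.7 mm and 7.16 degrees, less where a joint would pass 70% of its speed; a pose out of reach is approached as far as the arm can. A call with a gripper value outside its range is refused whole. "hand" is the closure, from -1 (fully open) to 1 (shut), set as the call begins (left out, the last holds). The fingers move at their own pace and stop on an object; "force" is the grip in N (left out, the last holds). Time passes only in rows, so rows that do not move let the fingers close. It gives the time, the measured TCP pose, the force and the opening at its end, in the units of the state.
- sense(): the state, without advancing time (a new reading comes with each control period).
- get_image(name): name is "scene" or "top" or "wrist"; returns a dict with "image" (384x512x3 uint8, red, green, blue), "depth" (384x512 float32, m along the optical axis (not along the pixel's ray), 0 where there is no reading), "vfov" (degrees; the focal length in pixels is half the picture's height over the tangent of half this angle, whatever the lens; pixels are square), "cx", "cy" (the principal point, pixels), "k1" (the pictures are not rectified: a ray, as slopes to the right and down, at radius r is drawn at 1 + k1 r^2 times it, then the intrinsics apply), "R" (3x3) and "t" (3): a world point X has camera coordinates R X + t. Camera axes: x right, y down, z forward; pixel columns grow to the right and rows downward; lengths in m; the calibration is good to about 2 mm. A picture is of the moment at which its call begins.
- close_job(): hands the job in, once; it reports no verdict.
The state is a dict: "time": time; "joints": joint angles; "joint_vel": joint speeds; "effort": joint torques, N m; "ee_pos": TCP position; "tcp_rot": TCP orientation; "contact_force": force on the tool from outside, world axes, zero at the start; "torque": the same for the moment, N m; "opening": finger opening in m.
Only numpy, scipy, OpenCV 4.12 (cv2) and the standard library are available. Lean on these libraries where they do the work, as an engineer would, in place of code of your own. Each camera call takes 0.05 s, during which the arm holds its last target.

## Working session

There is one attempt and no reset: what is moved stays moved. The work goes in short steps, Python scripts to look and compute and a tool call to move; the robot and the scene stay as the last step left them, time stands still between calls to the robot, and variables do not carry over. Pictures are saved under pics/ and viewed, and the job is handed in when it is done.

Besides the shell and the picture viewer there is one more tool, called after "Call:" by a JSON object that holds its "op" and its "data", one argument or row to a line. step_arm: Moves the arm, as the interface text tells. Its arguments: {"type":"object","properties":{"commands":{"type":"array"},"hand":{"type":"number"},"force":{"type":"number"}},"required":["commands"]}

```bash
ls; mkdir -p pics; python3 - <<'E'
from cell import *
import cv2
s=sense();print({k:s[k] for k in ('time','ee_pos','tcp_rot','opening','joints')})
for n in ('scene','top','wrist'):
    d=get_image(n);cv2.imwrite(f'pics/{n}0.png',d['image'][:,:,::-1]);print(n,d['vfov'],d['cx'],d['cy'],d['k1'],d['R'].tolist() if hasattr(d['R'],'tolist') else d['R'],d['t'])
E
```

```text
pics
{'time': 0.0, 'ee_pos': array([0.21999924, 0.55784869, 0.23054715]), 'tcp_rot': array([-3.14031497e+00, -2.44941124e-04,  2.76581079e+00]), 'opening': 0.08543002796201328, 'joints': array([ 9.77330670e-01,  1.04652388e-01,  9.64644562e-02,  1.56390882e+00,
       -3.67782859e-05,  1.35311240e+00])}
scene 52.112228876420495 249.04276015125683 190.727069161511 0.04005836973842916 [[-0.7517022060777142, 0.6591672028193466, 0.021033119245990793], [0.33553122119679757, 0.4097008275939316, -0.8482712016042], [-0.5677698415556108, -0.6305900654118856, -0.5291441924690761]] [ 0.34084273 -0.09282648  1.63425861]
top 49.92984071560814 255.0603933175304 181.86903530300754 -0.11824029229369316 [[-0.014420840268027662, -0.9998860858948316, -0.004455850073508412], [-0.9980472254377541, 0.014664900497190596, -0.06071800794993751], [0.06077643591035268, 0.0035715441087928045, -0.9981450139687689]] [0.03100148 0.50085986 1.46682389]
wrist 71.26262728197396 257.9396120109631 193.78939854299423 -0.025250482182154116 [[0.3679286773317096, 0.9298519142270658, -0.0019763616071178693], [0.8987930284218634, -0.35509276275212626, 0.257060735821944], [0.2383266255733838, -0.09635635655900203, -0.9663932285014626]] [-0.598127   -0.03316933  0.37935239]
```

View pics/top0.png

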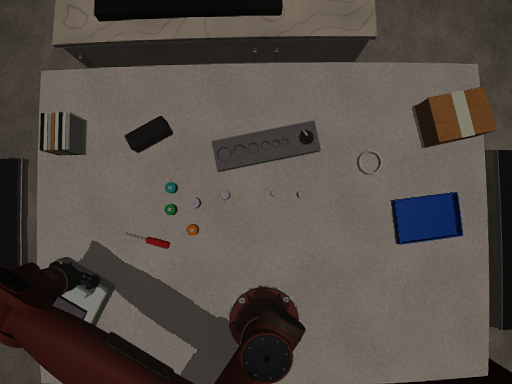

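View pics/scene0.png

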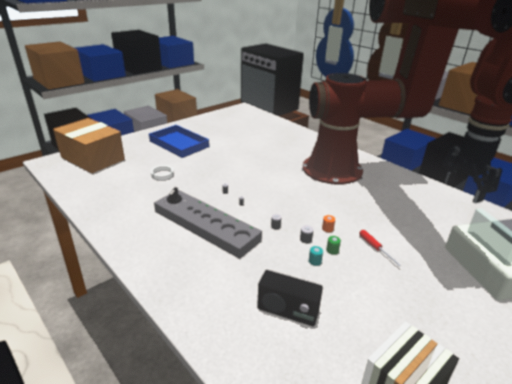

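View pics/wrist0.png

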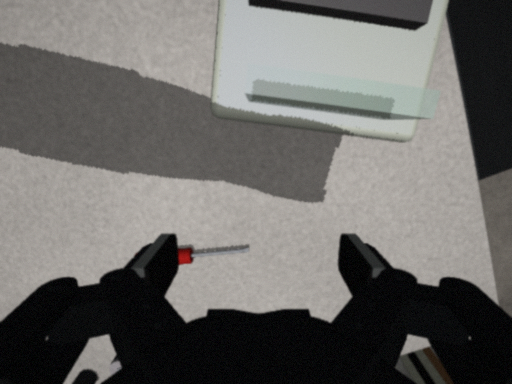

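The top picture shows the charger (wells from (224,154) to (286,141), dial at (306,137)). There are four dark cells at (196,202), (225,195), (272,193) and (299,194). The look-alikes are turquoise (171,187), green (171,210) and orange (193,230). Next I measure.

```bash
cat > h.py <<'E'
from cell import *
import numpy as np, cv2
from scipy.spatial.transform import Rotation as Ro
def cam(n):
    d=get_image(n); f=384/2/np.tan(np.radians(d['vfov'])/2)
    d['K']=np.array([[f,0,d['cx']],[0,f,d['cy']],[0,0,1.]]);d['D']=np.array([d['k1'],0,0,0,0.]);d['R']=np.array(d['R']);d['t']=np.array(d['t']);d['f']=f
    return d
def rays(d,uv):
    return cv2.undistortPoints(np.array(uv,float).reshape(-1,1,2),d['K'],d['D'],None,None,None).reshape(-1,2) if 0 else cv2.undistortPoints(np.array(uv,float).reshape(-1,1,2),d['K'],d['D']).reshape(-1,2)
def onz(d,uv,z):
    r=rays(d,uv);r=np.c_[r,np.ones(len(r))]@d['R'];c=-d['R'].T@d['t']
    return c+r*((z-c[2])/r[:,2])[:,None]
def depthpts(d,uv):
    uv=np.array(uv).reshape(-1,2);r=rays(d,uv);z=np.array([d['depth'][int(round(v)),int(round(u))] for u,v in uv])
    return (np.c_[r,np.ones(len(r))]*z[:,None]-d['t'])@d['R']
def cloud(d):
    v,u=np.mgrid[0:384,0:512];uv=np.c_[u.ravel(),v.ravel()].astype(float)
    r=rays(d,uv);P=(np.c_[r,np.ones(len(r))]*d['depth'].ravel()[:,None]-d['t'])@d['R']
    return P.reshape(384,512,3)
def proj(d,X):
    return cv2.projectPoints(np.array(X,float).reshape(-1,1,3),cv2.Rodrigues(d['R'])[0],d['t'],d['K'],d['D'])[0].reshape(-1,2)
def save(n,img,crop=None,s=1):
    if crop: u0,v0,u1,v1=crop; img=img[v0:v1,u0:u1]
    cv2.imwrite('pics/'+n,cv2.resize(np.ascontiguousarray(img[:,:,::-1]),None,fx=s,fy=s,interpolation=cv2.INTER_CUBIC))
E
python3 - <<'E'
from h import *
d=cam('top');P=cloud(d)
save('topc.png',d['image'],(120,110,330,260),3.6)
for n,(u,v) in dict(c196=(196,202),c225=(225,195),c272=(272,193),c299=(299,194),dial=(306,137),tq=(171,187),gr=(171,210),org=(193,230)).items():
    w=P[v-9:v+10,u-9:u+10]; m=(w[...,2]>0.015) ; 
    q=w[m]; 
    if len(q): top=np.percentile(q[:,2],80); t=q[q[:,2]>top-0.006]; print(n,m.sum(),q[:,2].max().round(4),t.mean(0).round(4),(np.ptp(t[:,:2],axis=0)*1e3).round(1), 'diam by area', (2*np.sqrt(len(t)/np.pi)*1.42/d['f']*1e3).round(1))
for w in ((224,154),(239,151),(253,148),(265,145),(276,143),(286,141)): print(w,onz(d,[w],0.04).round(4))
# charger top mask
m=(P[...,2]>.034)&(P[...,2]<.05); n,l,st,c=cv2.connectedComponentsWithStats(m.astype(np.uint8))
for i in range(1,n):
    if st[i,4]>300:
        q=P[l==i][:,:2].astype(np.float32); print('rect',cv2.minAreaRect(q),st[i])
s2=cam('scene');save('scene_c.png',s2['image'],(140,170,410,330),2.9)
E
```

```text
c196 109 1.4947 [0.4314 0.2376 0.0604] [ 38.2 239.4] diam by area 36.4
c225 73 1.4947 [0.4562 0.1271 0.092 ] [ 61.3 126.2] diam by area 29.8
c272 22 1.4947 [ 0.4554 -0.0315  0.2266] [55.8 65. ] diam by area 15.0
c299 30 1.4947 [ 0.4538 -0.1289  0.1025] [ 54.  164.3] diam by area 18.2
dial 361 1.4947 [ 0.6515 -0.1542  0.0879] [277.7 210.3] diam by area 42.4
tq 111 1.4947 [0.4856 0.3215 0.0614] [ 92.4 324.8] diam by area 36.0
gr 116 1.4947 [0.4082 0.3247 0.0628] [ 35.5 329.5] diam by area 34.5
org 112 1.4947 [0.3363 0.244  0.0807] [ 95.7 247.9] diam by area 34.5
(224, 154) [[0.6006 0.1326 0.04  ]]
(239, 151) [[0.6105 0.0791 0.04  ]]
(253, 148) [[0.6205 0.0292 0.04  ]]
(265, 145) [[ 0.6306 -0.0136  0.04  ]]
(276, 143) [[ 0.6372 -0.0529  0.04  ]]
(286, 141) [[ 0.6439 -0.0886  0.04  ]]
rect ((0.6316429376602173, -0.01639290153980255), (0.11113215982913971, 0.37342599034309387), 10.643567085266113) [ 212  121  109   50 2562]
```

View pics/topc.png

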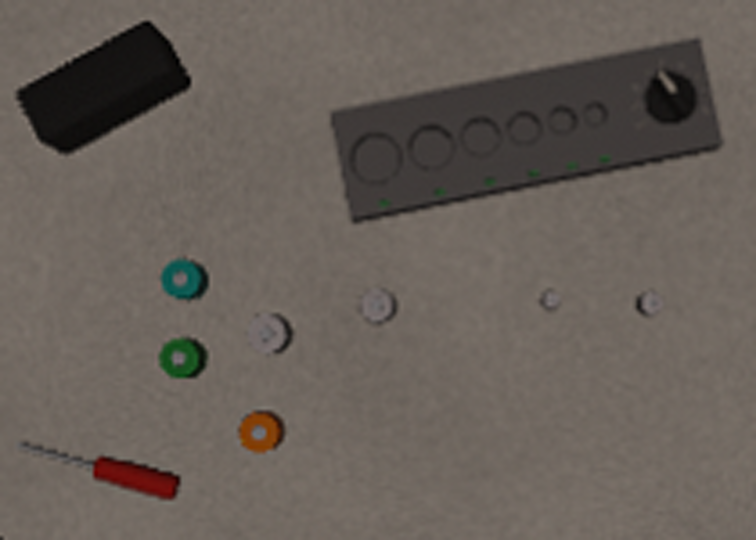

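View pics/scene_c.png

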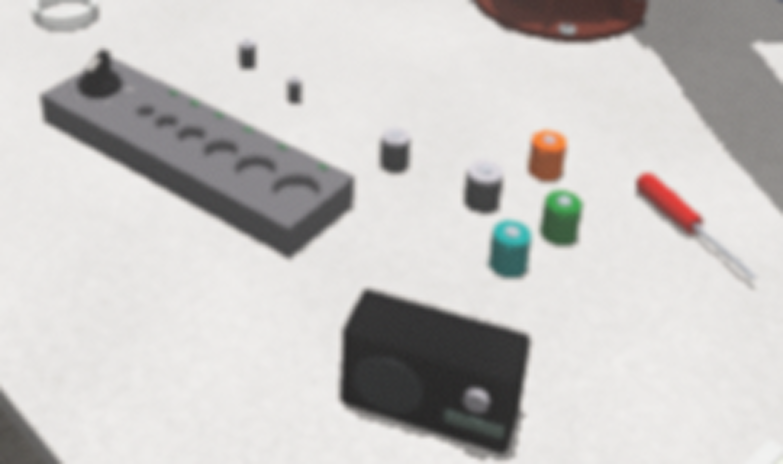

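```bash
cat >> h.py <<'E'
def go(x,y,z,yawdeg=None):
    s=sense();R=Ro.from_euler('xyz',s['tcp_rot']).as_matrix();p=np.array(s['ee_pos'])
    sh=R.T@(np.array([x,y,z])-p)*1e3
    tw=None if yawdeg is None else -((yawdeg-np.degrees(s['tcp_rot'][2])+180)%360-180)
    print('t',round(s['time'],2),'pos',p.round(4),'yaw',np.degrees(s['tcp_rot'][2]).round(2),'F',np.array(s['contact_force']).round(1),'op',round(s['opening']*1e3,1),'SHIFT',sh.round(1),'TWIST',tw,'j6',round(s['joints'][5],2))
E
python3 - <<'E'
from h import *
d=cam('wrist');print('cam pos',-d['R'].T@d['t'],'fwd',d['R'][2])
go(.655,-.158,.20,195)
d=cam('top');P=cloud(d)
for n,(u,v) in dict(c196=(196,202),c225=(225,195),c272=(272,193),c299=(299,194),tq=(171,187),gr=(171,210),org=(193,230)).items():
    w=P[v-9:v+10,u-9:u+10].reshape(-1,3); w=w[(w[:,2]>.015)&(w[:,2]<.06)]
    print(n,len(w),w.mean(0).round(4),np.sort(w[:,2])[-8:].round(3))
E
```

```text
cam pos [0.15951266 0.58100705 0.37428696] fwd [ 0.23866058 -0.09586261 -0.96635992]
t 0.3 pos [0.2202 0.558  0.231 ] yaw 158.47 F [ 0.2 -0.1 -0.5] op 85.3 SHIFT [-667.3 -506.4   31.2] TWIST -36.53397460862706 j6 1.35
c196 108 [0.4313 0.2387 0.0411] [0.047 0.048 0.048 0.048 0.048 0.049 0.051 0.053]
c225 71 [0.4582 0.1307 0.041 ] [0.045 0.045 0.046 0.046 0.046 0.046 0.046 0.048]
c272 20 [ 0.4609 -0.0399  0.0294] [0.032 0.032 0.033 0.034 0.034 0.035 0.036 0.036]
c299 29 [ 0.4561 -0.1355  0.0345] [0.038 0.038 0.038 0.039 0.039 0.04  0.041 0.042]
tq 111 [0.4863 0.3238 0.0413] [0.048 0.048 0.048 0.048 0.048 0.048 0.049 0.049]
gr 114 [0.4083 0.3258 0.0413] [0.047 0.047 0.048 0.048 0.048 0.049 0.05  0.05 ]
org 110 [0.3353 0.2472 0.0417] [0.048 0.049 0.049 0.049 0.05  0.05  0.051 0.052]
```

Call:
{"op": "step_arm", "data": {
  "commands": [
    [[-37,-28,2,0],[-37,-28,2,0],[-37,-28,2,0],[-37,-28,2,0],[-37,-28,2,0],[-37,-28,2,0],[-37,-28,2,0],[-37,-28,2,0],[-37,-28,2,0]]
  ]
}}

```text
time: 1.1
ee_pos: [0.4158, 0.2364, 0.2153]
tcp_rot: [3.141, 0.001, 2.766]
contact_force: [0.7, 0.1, 0.0]
opening: 0.0854
```

Call:
{"op": "step_arm", "data": {
  "commands": [
    [[-37,-28,2,-4],[-35,-29,1,-4],[-33,-30,1,-4],[-31,-30,1,-4],[-29,-30,1,-4],[-27,-30,1,-4],[-25,-30,1,-4],[-23,-28,1,-4],[-20,-25,1,-4],[0,0,0,0]]
  ]
}}

```text
time: 1.93
ee_pos: [0.6385, -0.0431, 0.2026]
tcp_rot: [3.141, -0.002, -2.889]
contact_force: [0.1, -0.7, -0.9]
opening: 0.0856
```

```bash
python3 - <<'E'
from h import *
d=cam('wrist');save('w1.png',d['image'],None,1.5)
go(.6575,-.160,.15,197)
print(proj(d,[[.6575,-.16,.078],[.6006,.1326,.04]]))
E
```

```text
t 1.98 pos [ 0.637  -0.041   0.2034] yaw -165.65 F [-0.9  0.5  0.2] op 85.2 SHIFT [   9.5 -120.4   53.3] TWIST -2.64892372443569 j6 -0.52
[[143.77430483 178.41352923]
 [410.57655753 186.86155495]]
```

View pics/w1.png

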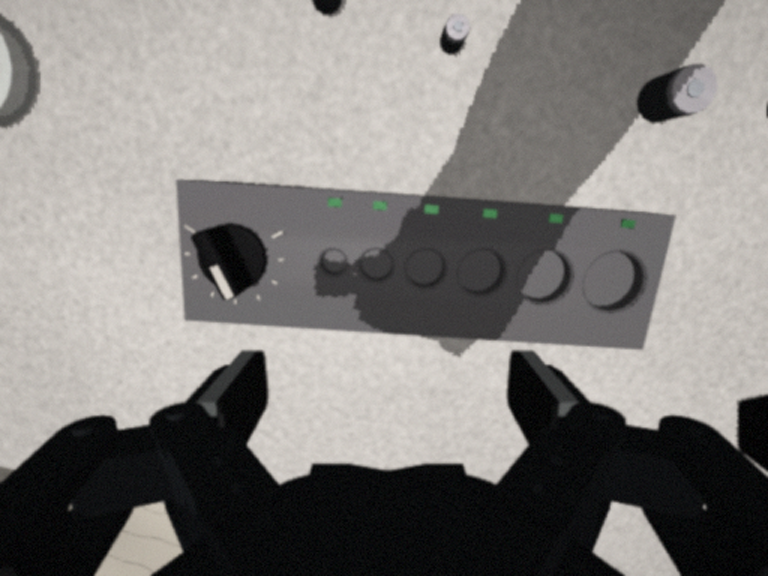

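The wrist picture shows the charger with its corners at (178,180), (675,214), (643,348), (185,320). The dial bar centre is about (217,262) and its white line points to (228,298), all in 1.5x pixels.

```bash
python3 - <<'E'
from h import *
d=cam('wrist')
C=np.array([(178,180),(675,214),(643,348),(185,320)])/1.5
g=cv2.cvtColor(d['image'],cv2.COLOR_RGB2GRAY)
X=onz(d,C,.04);print(X.round(4)); print('sides',np.linalg.norm(X-np.roll(X,-1,0),axis=1).round(4),'centre',X.mean(0).round(4))
y=(X[1]+X[2]-X[0]-X[3])[:2];y/=np.linalg.norm(y);print('yaw',np.degrees(np.arctan2(-y[0],y[1])))
W=np.array([(333,261),(377,264),(425,267),(480,271),(541,274),(612,279)])/1.5
Q=onz(d,W,.04);o=X.mean(0)[:2];ax=np.array([y[1],-y[0]])
print('wells local',[( round((q[:2]-o)@ax,4), round((q[:2]-o)@y,4)) for q in Q])
B=onz(d,np.array([(217,262),(205,235),(228,298)])/1.5,.078);print('dial',B.round(4), 'pred',o-.146*y)
v=B[2]-B[1];print('line angle',np.degrees(np.arctan2(v[1],v[0])))
P=cloud(d);m=(P[...,2]>.036)&(P[...,2]<.044)&(abs(P[...,0]-.63)<.1)&(abs(P[...,1])<.25)
print('depth rect',cv2.minAreaRect(P[m][:,:2].astype(np.float32)),P[m][:,2].mean())
m=(P[...,2]>.07)&(P[...,2]<.085)&(abs(P[...,0]-.66)<.1)&(abs(P[...,1]+.16)<.08);print('bar',m.sum(),cv2.minAreaRect(P[m][:,:2].astype(np.float32)),P[m].mean(0))
E
```

```text
[[ 0.6084 -0.2092  0.04  ]
 [ 0.5396  0.1601  0.04  ]
 [ 0.6477  0.1803  0.04  ]
 [ 0.7166 -0.1905  0.04  ]]
sides [0.3756 0.1099 0.3771 0.1099] centre [ 0.6281 -0.0148  0.04  ]
yaw 10.541606227915585
wells local [(np.float64(-0.0013), np.float64(-0.0705)), (np.float64(-0.0011), np.float64(-0.0363)), (np.float64(-0.0012), np.float64(0.0011)), (np.float64(-0.0009), np.float64(0.0443)), (np.float64(-0.0017), np.float64(0.0925)), (np.float64(-0.0014), np.float64(0.1497))]
dial [[ 0.6517 -0.1578  0.078 ]
 [ 0.6354 -0.1683  0.078 ]
 [ 0.6752 -0.1466  0.078 ]] pred [ 0.65476475 -0.15835409]
line angle 28.566557078921992
depth rect ((0.6294728517532349, -0.017786279320716858), (0.1107952669262886, 0.37815240025520325), 10.432641983032227) 0.04055262923904271
bar 749 ((0.6557913422584534, -0.1608669012784958), (0.049235761165618896, 0.014481336809694767), 37.58375930786133) [ 0.65455427 -0.16005336  0.07753192]
```

```bash
python3 - <<'E'
from h import *
d=cam('wrist');P=cloud(d)
m=(P[...,2]>.07)&(P[...,2]<.085)&(abs(P[...,0]-.66)<.1)&(abs(P[...,1]+.16)<.08)
q=P[m][:,:2];w,v=np.linalg.eigh(np.cov(q.T));print(w,np.degrees(np.arctan2(v[1,1],v[0,1])))
save('w1c.png',d['image'],(110,110,210,230),5)
go(.655,-.1595,.13,210)
E
```

```text
[1.72905208e-05 1.95471862e-04] -142.81804921222917
t 2.08 pos [ 0.6358 -0.0387  0.2051] yaw -165.6 F [-0.4  0.3 -0.3] op 85.4 SHIFT [  11.4 -121.8   75. ] TWIST -15.598091769392113 j6 -0.52
```

View pics/w1c.png

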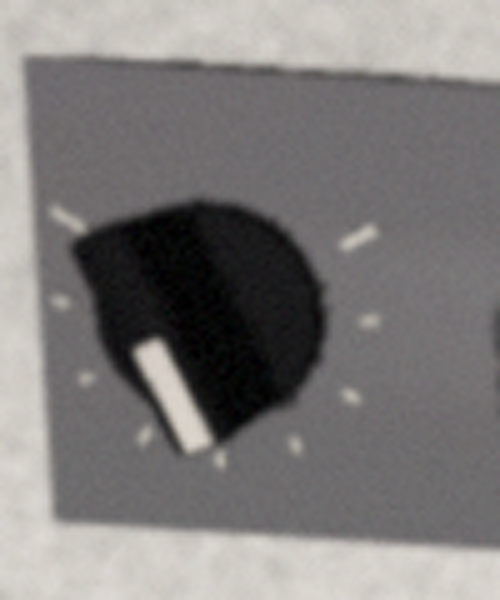

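The bar lies at about 37° world. The off mark is at the upper right, (358,237) in the crop, so the dial needs about 93° anticlockwise.

Call:
{"op": "step_arm", "data": {
  "commands": [
    [[2,-30,5,0],[3,-30,10,0],[3,-30,15,0],[2,-30,15,0],[1,-2,15,0],[0,0,15,-5],[0,0,0,-6],[0,0,0,-6],[0,0,0,-6],[0,0,0,0],[0,0,0,0]]
  ]
}}

```text
time: 3.0
ee_pos: [0.6559, -0.1586, 0.1315]
tcp_rot: [-3.141, 0.001, -2.49]
contact_force: [0.3, -0.1, -0.2]
opening: 0.0854
```

```bash
python3 - <<'E'
from h import *
for i in range(5):
    d=cam('wrist');go(.655,-.1595,.055,217)
save('w2.png',d['image'],None,1.5)
P=cloud(d);m=(P[...,2]>.07)&(P[...,2]<.085)&(abs(P[...,0]-.66)<.06)&(abs(P[...,1]+.16)<.06);print('bar',m.sum(),cv2.minAreaRect(P[m][:,:2].astype(np.float32)),P[m].mean(0))
E
```

```text
t 3.05 pos [ 0.6559 -0.1588  0.1314] yaw -142.7 F [ 0.2 -0.6 -0.6] op 85.8 SHIFT [ 1.2  0.1 76.4] TWIST 0.2964788006790968 j6 -1.08
t 3.1 pos [ 0.6559 -0.1589  0.1311] yaw -142.69 F [-0.   0.6  0.6] op 85.4 SHIFT [ 1.1  0.2 76.1] TWIST 0.314246049765984 j6 -1.08
t 3.15 pos [ 0.656  -0.1591  0.131 ] yaw -142.66 F [-0.5  0.7 -0.3] op 85.3 SHIFT [ 1.   0.3 76. ] TWIST 0.34145314160002727 j6 -1.08
t 3.2 pos [ 0.656  -0.1592  0.1309] yaw -142.63 F [-0.6 -0.4 -0.6] op 85.5 SHIFT [ 1.   0.4 75.9] TWIST 0.36729200000183937 j6 -1.08
t 3.25 pos [ 0.656  -0.1594  0.1308] yaw -142.61 F [0.3 0.1 0.7] op 85.4 SHIFT [ 0.8  0.5 75.8] TWIST 0.3860883848692538 j6 -1.08
bar 1122 ((0.6560884714126587, -0.16210070252418518), (0.04939994215965271, 0.013949424028396606), 36.80547332763672) [ 0.6548922  -0.16315088  0.0781668 ]
```

View pics/w2.png

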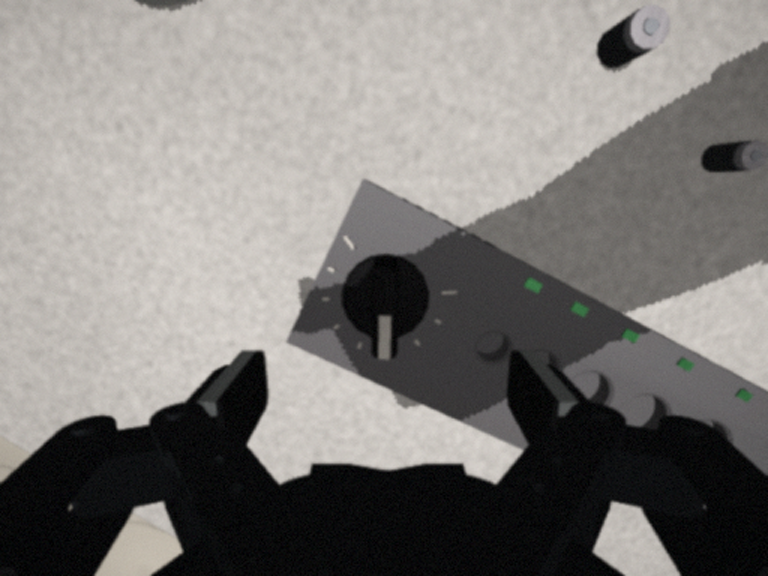

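The bar sits centred between the fingers, at (385,300). I'll go down and grip it.

Call:
{"op": "step_arm", "data": {
  "commands": [
    [[0,0,20,0],[0,0,20,0],[0,0,18,0],[0,0,16,0],[0,0,0,0],[0,0,0,0],[0,0,0,0]]
  ]
}}

```text
time: 3.83
ee_pos: [0.6565, -0.1598, 0.0578]
tcp_rot: [-3.14, 0.001, -2.488]
contact_force: [0.2, 0.1, 0.3]
opening: 0.0855
```

Call:
{"op": "step_arm", "data": {
  "commands": [
    [[0,0,0,0],[0,0,0,0],[0,0,0,0],[0,0,0,0],[0,0,0,0],[0,0,0,0],[0,0,0,0],[0,0,0,0]]
  ],
  "hand": 1,
  "force": 25
}}

```text
time: 4.5
ee_pos: [0.6566, -0.1603, 0.057]
tcp_rot: [-3.14, 0.001, -2.488]
contact_force: [3.2, -3.9, -0.1]
opening: 0.0134
```

```bash
python3 - <<'E'
from h import *
s=sense();print(s['torque'],s['joints'],s['contact_force'])
go(.655,-.1595,.055,217)
E
```

```text
[-0.77879812 -0.75215529  0.04096184] [-4.32176968e-01  3.69128877e-01  8.30438842e-02  1.28286383e+00
 -3.22714148e-04 -1.08581544e+00] [ 3.2429816  -3.87592174 -0.09476573]
t 4.5 pos [ 0.6566 -0.1603  0.057 ] yaw -142.55 F [ 3.2 -3.9 -0.1] op 13.4 SHIFT [0.8 1.6 2. ] TWIST 0.45073836754681906 j6 -1.09
```

Call:
{"op": "step_arm", "data": {
  "commands": [
    [[0,-0.5,0,0],[0,0,0,-5],[0,0,0,-5],[0,0,0,-5],[0,0,0,-5],[0,0,0,-5],[0,0,0,-5]]
  ]
}}

```text
time: 5.08
ee_pos: [0.6566, -0.1603, 0.057]
tcp_rot: [-3.141, -0.0, -1.96]
contact_force: [2.9, -3.4, 1.3]
opening: 0.0139
```

```bash
python3 - <<'E'
from h import *
s=sense();print(s['torque'],s['contact_force'])
go(.655,-.1595,.055,217)
E
```

```text
[-0.59414659 -0.46560517 -0.07574078] [ 2.85469302 -3.43648259  1.32060993]
t 5.08 pos [ 0.6566 -0.1603  0.057 ] yaw -112.3 F [ 2.9 -3.4  1.3] op 13.9 SHIFT [-0.1  1.8  2. ] TWIST 30.70175303926976 j6 -1.61
```

Call:
{"op": "step_arm", "data": {
  "commands": [
    [[0,0,0,-5],[0,0,0,-5],[0,0,0,-5],[0,0,0,-5],[0,0,0,-5],[0,0,0,-5],[0,0,0,-5],[0,0,0,-5],[0,0,0,-5],[0,0,0,-5],[0,0,0,-5],[0,0,0,0]]
  ]
}}

```text
time: 6.08
ee_pos: [0.6566, -0.1604, 0.0569]
tcp_rot: [-3.141, -0.001, -1.0]
contact_force: [3.2, -3.8, 1.6]
opening: 0.0133
```

```bash
python3 - <<'E'
from h import *
s=sense();print(s['torque'],s['contact_force'])
go(.655,-.1595,.055,310.5)
E
```

```text
[-0.81455771 -0.57459185  0.08391527] [ 3.1597462  -3.83155014  1.60760508]
t 6.08 pos [ 0.6566 -0.1604  0.0569] yaw -57.32 F [ 3.2 -3.8  1.6] op 13.3 SHIFT [-1.6  0.9  1.9] TWIST -7.820029626215046 j6 -2.57
```

Call:
{"op": "step_arm", "data": {
  "commands": [
    [[0,0,0,-3],[0,0,0,-3],[0,0,0,-2],[0,0,0,-2],[0,0,0,-1],[0,0,0,0],[0,0,0,0]]
  ]
}}

```text
time: 6.67
ee_pos: [0.6567, -0.1604, 0.057]
tcp_rot: [-3.141, -0.001, -0.815]
contact_force: [3.5, -3.3, 2.3]
opening: 0.0134
```

```bash
python3 - <<'E'
from h import *
s=sense();print(s['torque'],s['contact_force'],s['effort'])
go(.655,-.1595,.055,310.5)
E
```

```text
[-0.88250313 -0.80288215 -1.11506239] [ 3.54791573 -3.29573085  2.26979735] [  2.78065681 -64.90294218  45.24270058   2.20020756   0.54909719
  -1.1361663 ]
t 6.67 pos [ 0.6567 -0.1604  0.057 ] yaw -46.71 F [ 3.5 -3.3  2.3] op 13.4 SHIFT [-1.8  0.6  2. ] TWIST 2.787553877112032 j6 -2.76
```

Call:
{"op": "step_arm", "data": {
  "commands": [
    [[0,0,0,0],[0,0,0,0],[0,0,0,0],[0,0,0,0],[0,0,-20,0],[0,0,-25,0],[0,0,-30,0],[0,0,-30,0],[0,0,-25,6],[0,0,-10,6],[0,0,0,6],[0,0,0,6]]
  ],
  "hand": -1
}}

```text
time: 7.67
ee_pos: [0.6566, -0.16, 0.1977]
tcp_rot: [-3.14, -0.001, -1.236]
contact_force: [0.2, -0.5, -0.3]
opening: 0.0855
```

```bash
python3 - <<'E'
from h import *
go(.47,-.03,.2,191)
d=cam('wrist');save('w3.png',d['image'],None,1.5)
P=cloud(d);m=(P[...,2]>.07)&(P[...,2]<.085)&(abs(P[...,0]-.66)<.06)&(abs(P[...,1]+.16)<.06);print('bar',m.sum(),cv2.minAreaRect(P[m][:,:2].astype(np.float32)),P[m].mean(0))
E
```

```text
t 7.67 pos [ 0.6566 -0.16    0.1977] yaw -70.82 F [ 0.2 -0.5 -0.3] op 85.5 SHIFT [-184.1  133.6   -2.6] TWIST 98.17648497287831 j6 -2.34
bar 667 ((0.6572295427322388, -0.16204580664634705), (0.01398183312267065, 0.04919053986668587), 40.28068542480469) [ 0.6575457 -0.1628871  0.0781566]
```

View pics/w3.png

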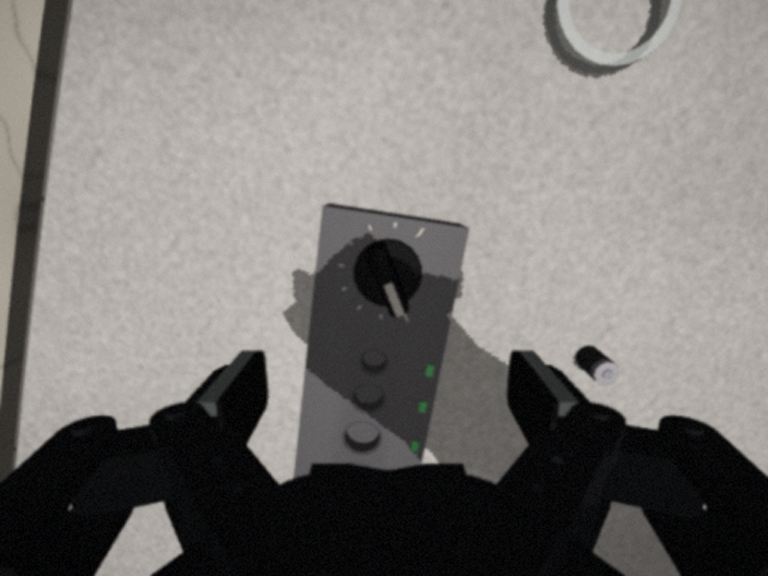

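The dial bar now lies at 130.3° world, which is 120° plus the charger yaw of 10.3°, so it is off at the stop. Next is the smallest cell.

```bash
python3 - <<'E'
from h import *
go(.461,-.04,.15,-79.6)
E
```

```text
t 7.72 pos [ 0.6563 -0.1598  0.1969] yaw -71.25 F [-0.7  0.3 -0.9] op 85.1 SHIFT [-176.3  146.4   46.8] TWIST 8.353893883516918 j6 -2.33
```

Call:
{"op": "step_arm", "data": {
  "commands": [
    [[-25,20,0,0],[-25,21,2,0],[-25,21,5,0],[-25,21,8,0],[-25,21,10,0],[-25,21,10,0],[-26,21,10,0],[0,0,2,5],[0,0,0,4],[0,0,0,0],[0,0,0,0],[0,0,0,0]]
  ]
}}

```text
time: 8.72
ee_pos: [0.4601, -0.0428, 0.1497]
tcp_rot: [-3.142, 0.0, -1.385]
contact_force: [0.2, 0.3, -0.5]
opening: 0.0852
```

```bash
cat >> h.py <<'E'
def cellfind(d,x,y,ztop,r=.05):
    P=cloud(d);m=(P[...,2]>ztop-.005)&(P[...,2]<ztop+.006)&(np.hypot(P[...,0]-x,P[...,1]-y)<r)
    n,l,st,c=cv2.connectedComponentsWithStats(m.astype(np.uint8))
    for i in range(1,n):
        if st[i,4]>25:
            q=P[l==i][:,:2].astype(np.float32);cc,rr=cv2.minEnclosingCircle(q);print('blob',c[i].round(),st[i,4],'mean',P[l==i].mean(0).round(4),'circ',np.round(cc,4),'dia',round(2e3*rr,1))
E
python3 - <<'E'
from h import *
d=cam('wrist');save('w4.png',d['image'],None,1.5)
cellfind(d,.461,-.04,.032)
go(.461,-.04,.15,-79.6)
E
```

```text
blob [257. 192.] 225 mean [ 0.4601 -0.0409  0.0325] circ [ 0.4602 -0.0403] dia 17.4
t 8.77 pos [ 0.4602 -0.0429  0.1496] yaw -79.39 F [-0.3 -0.1 -0.5] op 85.5 SHIFT [-2.7 -1.3 -0.4] TWIST 0.21095658281362262 j6 -2.13
```

View pics/w4.png

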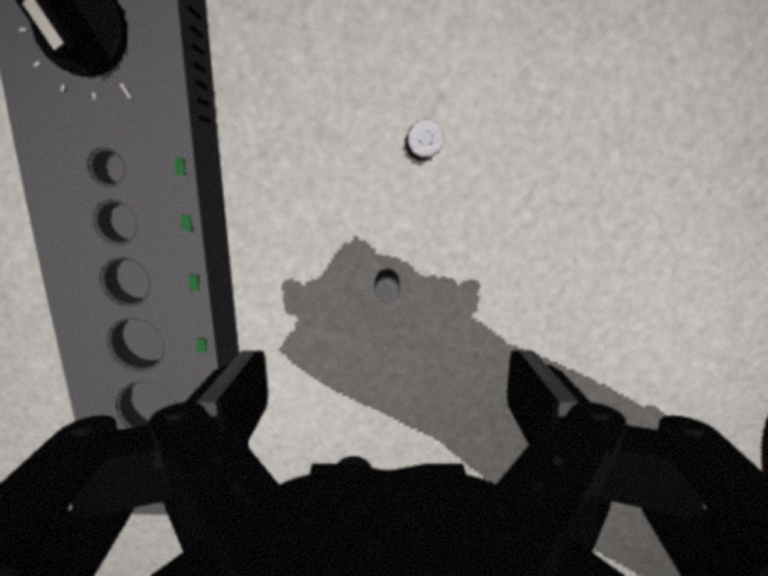

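The cell at (387,287) measures 17.4 mm across at the top and is the only 18 mm candidate. It lies between the fingers with a clear way down.

Call:
{"op": "step_arm", "data": {
  "commands": [
    [[-2.5,0,25,0],[0,0,30,0],[0,0,30,0],[0,0,25,0],[0,0,15,0],[0,0,8,0],[0,0,0,0],[0,0,0,0],[0,0,0,0]]
  ]
}}

```text
time: 9.52
ee_pos: [0.4605, -0.0407, 0.018]
tcp_rot: [-3.14, -0.001, -1.388]
contact_force: [-0.1, -0.4, -1.2]
opening: 0.0856
```

Call:
{"op": "step_arm", "data": {
  "commands": [
    [[0,0,0,0],[0,0,0,0],[0,0,0,0],[0,0,0,0],[0,0,0,0],[0,0,0,0],[0,0,0,0],[0,0,0,0],[0,0,0,0]]
  ],
  "hand": 1,
  "force": 40
}}

```text
time: 10.27
ee_pos: [0.4596, -0.0403, 0.0168]
tcp_rot: [-3.141, -0.0, -1.388]
contact_force: [-1.3, 0.4, 4.5]
opening: 0.0163
```

Call:
{"op": "step_arm", "data": {
  "commands": [
    [[0,0,-20,0],[0,0,-30,0],[0,0,-30,0],[0,0,-25,0],[0,0,0,0],[0,0,0,0],[0,0,0,0]]
  ]
}}

```text
time: 10.85
ee_pos: [0.4592, -0.0401, 0.1208]
tcp_rot: [3.141, 0.0, -1.388]
contact_force: [0.5, 0.2, -0.7]
opening: 0.0159
```

```bash
python3 - <<'E'
from h import *
d=cam('wrist');save('w5.png',d['image'],None,1.5)
go(.643,-.087,.12,-79.6)
E
```

```text
t 10.9 pos [ 0.4589 -0.04    0.1202] yaw -79.53 F [-0.2 -0.3 -0.3] op 16.2 SHIFT [ 7.970e+01 -1.725e+02 -1.000e-01] TWIST 0.06786817556303504 j6 -2.13
```

View pics/w5.png

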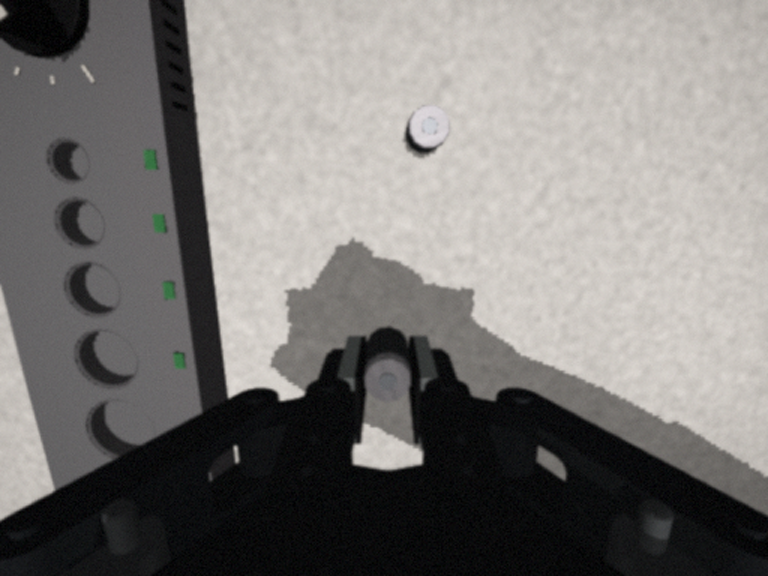

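The cell is held square at (388,380), with an opening reading of 16.2. The bar, 14 mm thick, read 13.4, so this is the 18 mm cell. Now I measure the well mouths.

```bash
cat >> h.py <<'E'
CH=np.array([.6306,-.0174]);CY=np.radians(10.4)
LX=np.array([np.cos(CY),np.sin(CY)]);LY=np.array([-np.sin(CY),np.cos(CY)])
WL=dict(w18=-.0705,w23=-.0363,w28=.0011,w34=.0443,w40=.0925,w46=.1497)
def wells(d,thr=.037):
    P=cloud(d);z=P[...,2];v,u=np.mgrid[0:384,0:512]
    Q=onz(d,np.c_[u.ravel(),v.ravel()],.04).reshape(384,512,3)[...,:2]-CH
    lx=Q@LX;ly=Q@LY
    m=((z<thr)&(z>.01)&(abs(lx)<.04)&(ly>-.1)&(ly<.18)).astype(np.uint8)
    n,l,st,c=cv2.connectedComponentsWithStats(m)
    for i in range(1,n):
        if st[i,4]>80:
            s=l==i; a,b=lx[s],ly[s]
            cc,rr=cv2.minEnclosingCircle(np.c_[a,b].astype(np.float32))
            print('well px',c[i].round(),st[i,4],'loc mean',a.mean().round(4),b.mean().round(4),'range c',((a.min()+a.max())/2).round(4),((b.min()+b.max())/2).round(4),'size',(np.ptp(a)*1e3).round(1),(np.ptp(b)*1e3).round(1))
    m=(z>.036)&(z<.045)&(np.hypot(P[...,0]-.63,P[...,1])<.3)
    e=cv2.minAreaRect(P[m][:,:2].astype(np.float32));print('top',e, np.median(z[m]))
E
python3 - <<'E'
from h import *
d=cam('wrist');wells(d)
E
```

```text
well px [ 46. 107.] 450 loc mean -0.0026 -0.0705 range c -0.0023 -0.0705 size 18.6 19.4
well px [ 54. 148.] 636 loc mean -0.0025 -0.0375 range c -0.0022 -0.0376 size 23.7 24.1
well px [ 63. 192.] 792 loc mean -0.0031 0.0007 range c -0.0028 0.0014 size 28.3 28.0
well px [ 71. 238.] 984 loc mean -0.0029 0.0441 range c -0.0023 0.0445 size 34.2 33.8
well px [ 80. 284.] 1095 loc mean -0.0023 0.0925 range c -0.0024 0.0938 size 40.2 39.9
top ((0.5798121690750122, -0.012132123112678528), (0.30931299924850464, 0.23061011731624603), 81.29084014892578) 0.04051047469105348
```

Call:
{"op": "step_arm", "data": {
  "commands": [
    [[15,-22,-3,0],[15,-29,-3,0],[15,-29,-3,0],[15,-29,-2,0],[15,-29,0,0],[15,-24,0,0],[15,-10,0,0],[5,0,0,0],[0,0,0,0],[0,0,0,0],[0,0,0,0]]
  ]
}}

```text
time: 11.87
ee_pos: [0.6477, -0.1165, 0.1322]
tcp_rot: [3.141, 0.001, -1.388]
contact_force: [0.2, 0.4, 0.1]
opening: 0.0162
```

```bash
python3 - <<'E'
from h import *
d=cam('wrist');save('w6.png',d['image'],None,1.5);wells(d)
P=cloud(d);m=(P[...,2]>.07)&(P[...,2]<.085)&(abs(P[...,0]-.66)<.06)&(abs(P[...,1]+.16)<.06);print('bar',m.sum(),P[m].mean(0),cv2.minAreaRect(P[m][:,:2].astype(np.float32)))
go(.6436,-.0867,.12,-79.6)
E
```

```text
well px [257. 293.] 554 loc mean -0.0005 -0.0001 range c -0.0007 0.0006 size 28.5 28.2
top ((0.5709059238433838, -0.11159460246562958), (0.2597544193267822, 0.21277768909931183), 10.4995698928833) 0.04063792498299211
bar 1278 [ 0.6572708  -0.1624645   0.07837392] ((0.6568001508712769, -0.1615658849477768), (0.014060056768357754, 0.05006913095712662), 40.44157791137695)
t 11.92 pos [ 0.6478 -0.1164  0.1325] yaw -79.51 F [-0.8 -0.7 -0.1] op 16.2 SHIFT [-30.   -1.2  12.5] TWIST 0.08882433744219043 j6 -2.13
```

View pics/w6.png

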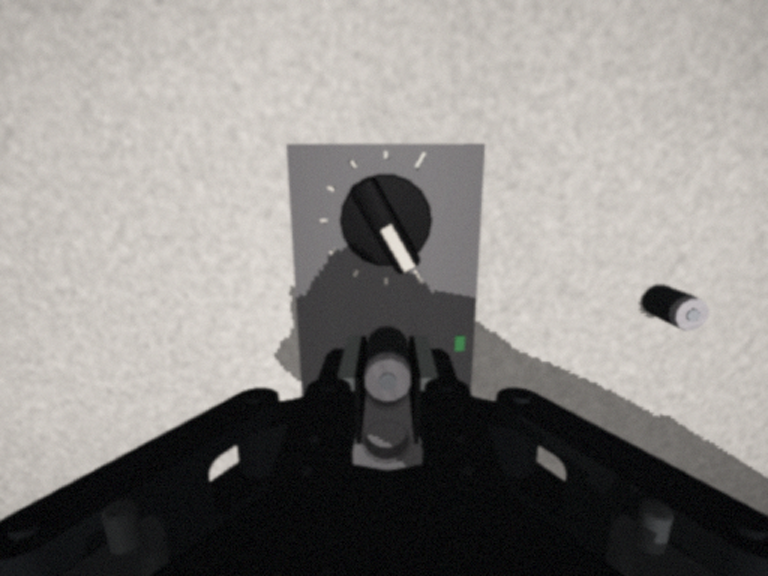

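The picture is consistent: the charger is centred on the tool column, and the 28 mm well at (389,440) lies within 0.6 mm of its predicted place. Going to the 18 mm well.

Call:
{"op": "step_arm", "data": {
  "commands": [
    [[-10,-1,0,0],[-12,0,5,0],[-8,0,15,0],[0,0,20,0],[0,0,20,0],[0,0,8,0],[0,0,0,0],[0,0,0,0],[0,0,0,0]]
  ]
}}

```text
time: 12.67
ee_pos: [0.6448, -0.0874, 0.0661]
tcp_rot: [-3.14, -0.001, -1.388]
contact_force: [1.1, -0.0, -0.7]
opening: 0.0158
```

```bash
python3 - <<'E'
from h import *
d=cam('wrist');save('w7.png',d['image'],None,1.5)
go(.6433,-.0867,.043,-79.6)
E
```

```text
t 12.72 pos [ 0.645  -0.0876  0.0662] yaw -79.53 F [-0.5 -0.2 -0.4] op 16.0 SHIFT [-1.2  1.6 23.2] TWIST 0.07051336754926751 j6 -2.09
```

View pics/w7.png

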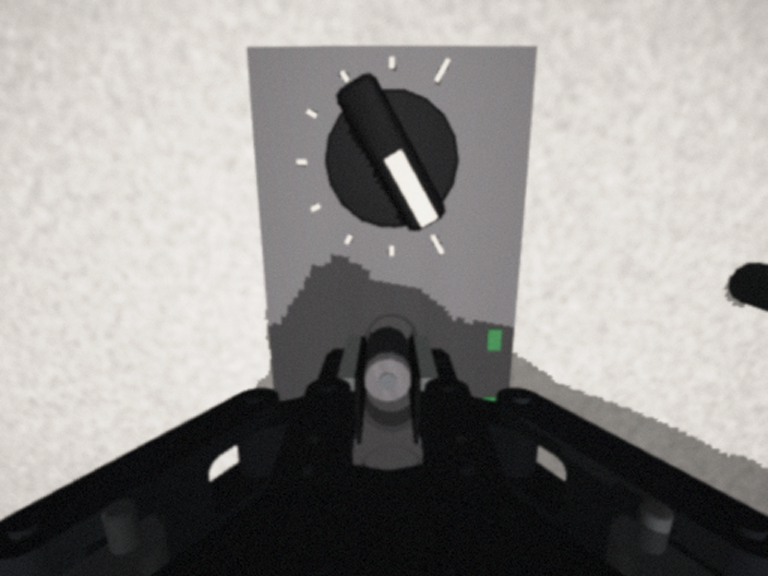

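The rim of the 18 mm well shows around the held cell, centred about 1.5 mm right of it (391 against 388 px). That agrees with the computed correction.

Call:
{"op": "step_arm", "data": {
  "commands": [
    [[-1.2,1.5,0,0],[0,0,5,0],[0,0,5,0],[0,0,4,0],[0,0,0,0],[0,0,0,0]]
  ]
}}

```text
time: 13.22
ee_pos: [0.6421, -0.0865, 0.05]
tcp_rot: [3.141, 0.001, -1.388]
contact_force: [0.5, -0.7, 0.3]
opening: 0.016
```

```bash
python3 - <<'E'
from h import *
d=cam('wrist');save('w8.png',d['image'],None,1.5)
go(.6433,-.0867,.043,-79.6)
E
```

```text
t 13.27 pos [ 0.6423 -0.0865  0.0503] yaw -79.53 F [0.4 0.5 0.3] op 15.7 SHIFT [ 0.3 -1.   7.3] TWIST 0.06689761304744479 j6 -2.09
```

View pics/w8.png

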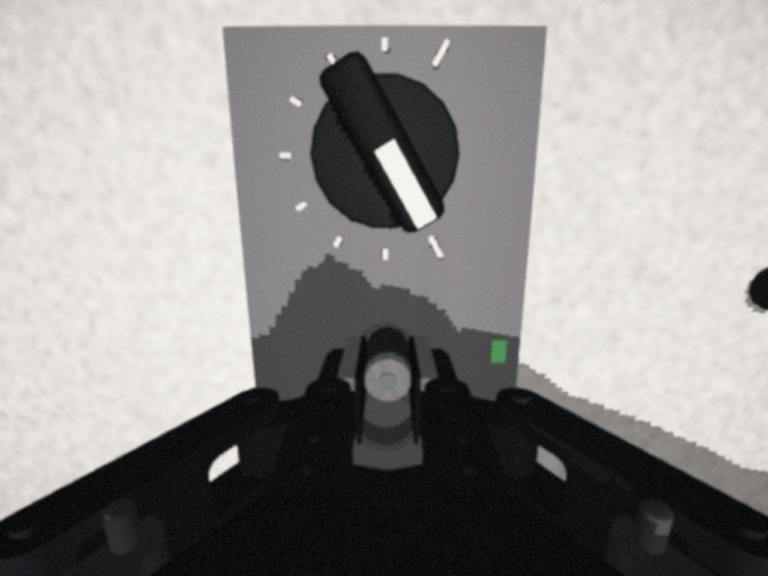

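No contact, and the cell's bottom is already about 7 mm below the charger's top, so it has entered. Lowering the rest and releasing.

Call:
{"op": "step_arm", "data": {
  "commands": [
    [[0,-0.5,3,0],[0,0,2,0],[0,0,2,0],[0,0,0,0],[0,0,0,0]]
  ]
}}

```text
time: 13.68
ee_pos: [0.6428, -0.0864, 0.0433]
tcp_rot: [3.141, 0.0, -1.388]
contact_force: [0.2, -0.2, -0.7]
opening: 0.0161
```

Call:
{"op": "step_arm", "data": {
  "commands": [
    [[0,0,0,0],[0,0,0,0],[0,0,0,0],[0,0,0,0],[0,0,-10,0],[0,0,-25,0],[0,0,-30,0],[0,0,-25,0],[0,0,0,0],[0,0,0,0]]
  ],
  "hand": -1
}}

```text
time: 14.52
ee_pos: [0.6443, -0.0869, 0.1364]
tcp_rot: [-3.138, -0.002, -1.388]
contact_force: [-0.0, -0.3, -1.2]
opening: 0.0851
```

```bash
python3 - <<'E'
from h import *
d=cam('wrist');save('w9.png',d['image'],None,1.5)
cellfind(d,.6433,-.0867,.057,.03);wells(d)
go(.457,-.1355,.15,-79.6)
E
```

```text
blob [259. 202.] 299 mean [ 0.6433 -0.0871  0.0574] circ [ 0.6432 -0.0867] dia 17.3
well px [259. 229.] 464 loc mean -0.0003 -0.0382 range c -0.0006 -0.0381 size 24.0 22.7
well px [259. 265.] 592 loc mean -0.0004 0.0 range c -0.0007 -0.0001 size 29.0 27.8
well px [259. 301.] 667 loc mean -0.0006 0.0424 range c -0.0008 0.0424 size 34.3 29.2
top ((0.5678365230560303, -0.09428957104682922), (0.259716659784317, 0.24964548647403717), 10.528055191040039) 0.040657241766666546
t 14.57 pos [ 0.6433 -0.0866  0.1344] yaw -79.53 F [-0.1  0.5 -1. ] op 85.1 SHIFT [ 14.2 192.1 -15.8] TWIST 0.06995189693429893 j6 -2.09
```

View pics/w9.png

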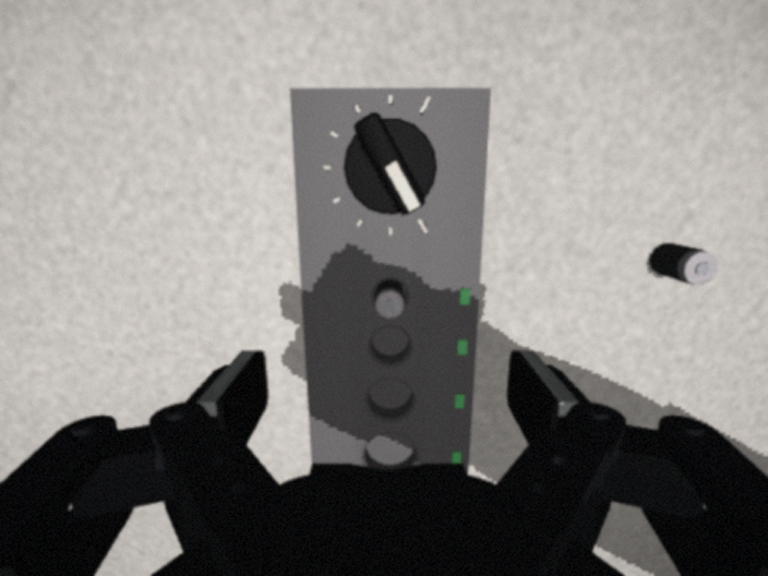

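The 18 mm cell stands in its well with its top at 57.4 mm (57 expected). Next is the 23 mm cell.

Call:
{"op": "step_arm", "data": {
  "commands": [
    [[2,20,-2,0],[2,30,-2,0],[2,30,-2,0],[2,30,-2,0],[2,30,-2,0],[2,30,-2,0],[2,22,-2,0],[0,0,0,0],[0,0,0,0],[0,0,0,0]]
  ]
}}

```text
time: 15.4
ee_pos: [0.4567, -0.135, 0.1469]
tcp_rot: [3.141, 0.001, -1.388]
contact_force: [-0.1, 0.2, 0.1]
opening: 0.0853
```

```bash
python3 - <<'E'
from h import *
d=cam('wrist')
cellfind(d,.457,-.1355,.036)
go(.457,-.1355,.018,-79.6)
E
```

```text
blob [260. 188.] 381 mean [ 0.4547 -0.1397  0.0366] circ [ 0.4546 -0.1392] dia 21.7
t 15.45 pos [ 0.4569 -0.1349  0.1469] yaw -79.52 F [0.6 0.1 1.1] op 85.2 SHIFT [  0.7  -0.  128.9] TWIST 0.07902618066640343 j6 -2.32
```

Call:
{"op": "step_arm", "data": {
  "commands": [
    [[3.6,2.9,25,0],[0,0,30,0],[0,0,30,0],[0,0,24,0],[0,0,13,0],[0,0,7,0],[0,0,0,0],[0,0,0,0],[0,0,0,0]]
  ]
}}

```text
time: 16.2
ee_pos: [0.4554, -0.1396, 0.0197]
tcp_rot: [-3.14, -0.001, -1.388]
contact_force: [-0.4, 0.2, 0.8]
opening: 0.0854
```

Call:
{"op": "step_arm", "data": {
  "commands": [
    [[0,0,0,0],[0,0,0,0],[0,0,0,0],[0,0,0,0],[0,0,0,0],[0,0,0,0],[0,0,0,0],[0,0,0,0],[0,0,0,0]]
  ],
  "hand": 1
}}

```text
time: 16.95
ee_pos: [0.4547, -0.1393, 0.0189]
tcp_rot: [-3.141, -0.0, -1.388]
contact_force: [-1.1, 0.8, 5.3]
opening: 0.0212
```

```bash
python3 - <<'E'
from h import *
w=CH+LX*(-.0002)+LY*(-.037);print(w)
go(*w,.14,-79.6)
E
```

```text
[ 0.63708249 -0.05382825]
t 16.95 pos [ 0.4547 -0.1393  0.0189] yaw -79.53 F [-1.1  0.8  5.3] op 21.2 SHIFT [ -50.9 -195.  -121.1] TWIST 0.06874423516472916 j6 -2.33
```

Call:
{"op": "step_arm", "data": {
  "commands": [
    [[0,0,-20,0],[0,0,-30,0],[0,0,-35,0],[0,0,-30,0],[0,0,0,0],[0,0,0,0]]
  ]
}}

```text
time: 17.45
ee_pos: [0.4555, -0.1398, 0.135]
tcp_rot: [-3.139, -0.002, -1.388]
contact_force: [0.4, 0.1, -0.2]
opening: 0.0209
```

```bash
python3 - <<'E'
from h import *
d=cam('wrist');save('w10.png',d['image'],None,1.5)
w=CH+LX*(-.0002)+LY*(-.037);go(*w,.14,-79.6)
E
```

```text
t 17.5 pos [ 0.4546 -0.1393  0.1333] yaw -79.53 F [-0.3 -0.3 -0.4] op 21.1 SHIFT [ -50.9 -194.9   -6.6] TWIST 0.0702412905348524 j6 -2.33
```

View pics/w10.png

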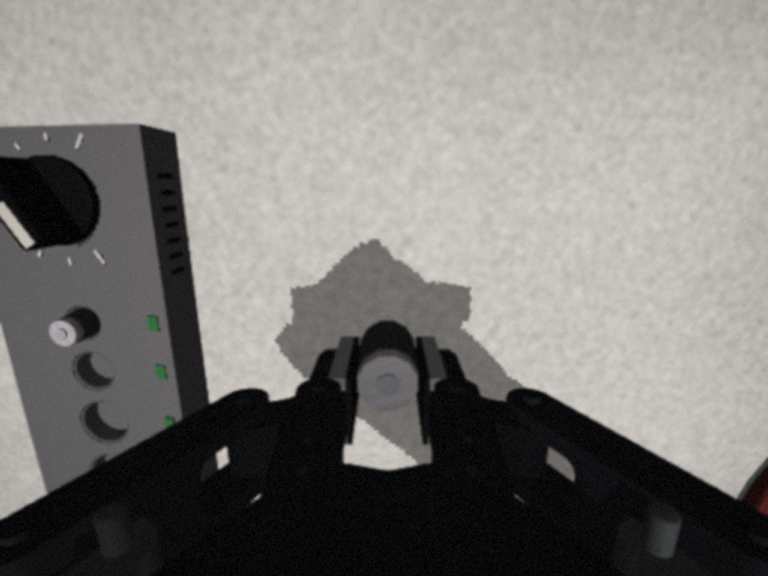

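The opening is 21.1, so this is the 23 mm cell, held straight at (388,380). Moving to the second well.

Call:
{"op": "step_arm", "data": {
  "commands": [
    [[-5,-20,0,0],[-8,-30,0,0],[-8,-32,0,0],[-8,-32,0,0],[-8,-32,0,0],[-7,-30,5,0],[-6.6,-19,10,0],[0,0,20,0],[0,0,20,0],[0,0,9,0],[0,0,0,0],[0,0,0,0]]
  ]
}}

```text
time: 18.5
ee_pos: [0.636, -0.0539, 0.0685]
tcp_rot: [3.14, 0.001, -1.388]
contact_force: [-0.4, -0.4, 0.1]
opening: 0.0211
```

```bash
python3 - <<'E'
from h import *
for i in range(4): d=cam('wrist')
save('w11.png',d['image'],(150,150,370,330),3.4)
go(.6371,-.0541,.0437,-79.6)
E
```

```text
t 18.7 pos [ 0.6378 -0.0544  0.071 ] yaw -79.55 F [-0.7  0.2 -0.7] op 21.0 SHIFT [-0.4  0.6 27.3] TWIST 0.053461055147437264 j6 -2.04
```

View pics/w11.png

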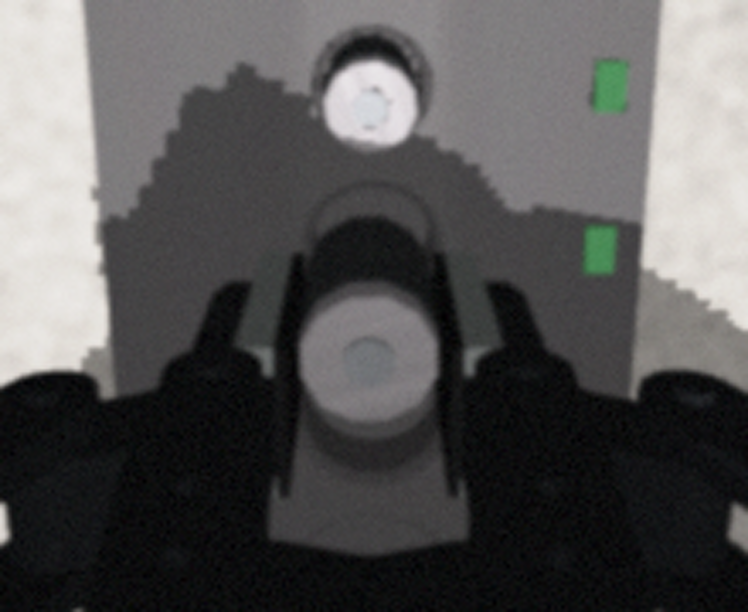

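The rim of the second well is centred at 372 px against 369 for the cell, so about 0.6 mm off, which agrees with the pose reading. Correcting and lowering.

Call:
{"op": "step_arm", "data": {
  "commands": [
    [[-0.4,0.5,5,0],[0,0,5,0],[0,0,5,0],[0,0,3,0],[0,0,0,0],[0,0,0,0],[0,0,0,0]]
  ]
}}

```text
time: 19.28
ee_pos: [0.6365, -0.0537, 0.0516]
tcp_rot: [3.142, 0.0, -1.388]
contact_force: [0.1, -0.1, -0.2]
opening: 0.021
```

```bash
python3 - <<'E'
from h import *
go(.6371,-.0541,.0437,-79.6)
E
```

```text
t 19.28 pos [ 0.6365 -0.0537  0.0516] yaw -79.53 F [ 0.1 -0.1 -0.2] op 21.0 SHIFT [ 0.5 -0.5  7.9] TWIST 0.06601129148936025 j6 -2.04
```

It has entered with no force (bottom at about 33 mm). Lowering the rest and releasing.

Call:
{"op": "step_arm", "data": {
  "commands": [
    [[0,0,3,0],[0,0,2,0],[0,0,2,0],[0,0,0,0],[0,0,0,0],[0,0,0,0]]
  ]
}}

```text
time: 19.78
ee_pos: [0.6365, -0.0537, 0.0446]
tcp_rot: [3.142, 0.0, -1.388]
contact_force: [-0.4, 0.4, -0.7]
opening: 0.0212
```

Call:
{"op": "step_arm", "data": {
  "commands": [
    [[0,0,0,0],[0,0,0,0],[0,0,0,0],[0,0,0,0],[0,0,-10,0],[0,0,-25,0],[0,0,-30,0],[0,0,-25,0],[0,0,0,0],[0,0,0,0]]
  ],
  "hand": -1
}}

```text
time: 20.62
ee_pos: [0.6378, -0.0541, 0.1374]
tcp_rot: [-3.138, -0.002, -1.388]
contact_force: [0.6, 0.4, -0.8]
opening: 0.0854
```

```bash
python3 - <<'E'
from h import *
d=cam('wrist');save('w12.png',d['image'],None,1.5)
cellfind(d,.6371,-.054,.061,.03);cellfind(d,.6433,-.0867,.057,.02);wells(d)
go(.457,.129,.16,-79.6)
E
```

```text
blob [259. 170.] 75 mean [ 0.6421 -0.0812  0.0577] circ [ 0.6425 -0.0825] dia 12.8
blob [259. 203.] 505 mean [ 0.6367 -0.0542  0.0615] circ [ 0.6364 -0.0537] dia 22.2
blob [259. 163.] 318 mean [ 0.6432 -0.0868  0.0577] circ [ 0.643  -0.0864] dia 17.3
well px [259. 233.] 665 loc mean -0.0005 0.0003 range c -0.0006 0.0005 size 29.1 28.2
well px [259. 273.] 832 loc mean -0.0007 0.0439 range c -0.0006 0.0448 size 34.5 34.3
well px [259. 306.] 350 loc mean -0.0005 0.0831 range c -0.0007 0.0826 size 35.9 17.3
top ((0.6384485363960266, -0.06388746201992035), (0.11097628623247147, 0.2833113968372345), 10.413877487182617) 0.04067823594756391
t 20.67 pos [ 0.6369 -0.0538  0.1354] yaw -79.53 F [-0.4 -0.9 -0.6] op 85.8 SHIFT [-212.5  143.6  -24.9] TWIST 0.06792489957075531 j6 -2.04
```

View pics/w12.png

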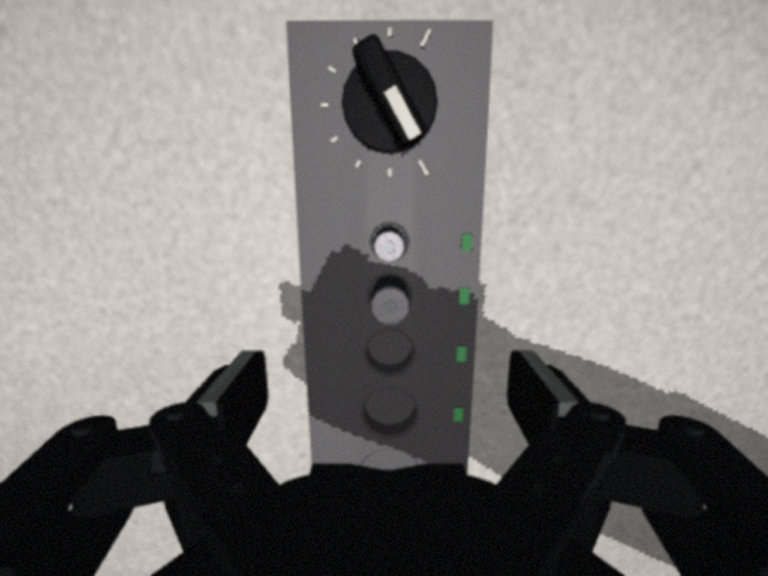

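Both small cells are seated, with tops at 57.7 and 61.5 mm. Next is the 34 mm cell.

Call:
{"op": "step_arm", "data": {
  "commands": [
    [[-15,8,-10,0],[-27,18,-10,0],[-30,20,-5,0],[-30,20,0,0],[-30,20,0,0],[-30,20,0,0],[-28,20,0,0],[-22,17,0,0],[0,0,0,0],[0,0,0,0],[0,0,0,0]]
  ]
}}

```text
time: 21.58
ee_pos: [0.4573, 0.1286, 0.1588]
tcp_rot: [3.141, -0.0, -1.388]
contact_force: [0.5, 0.2, 0.2]
opening: 0.0853
```

```bash
python3 - <<'E'
from h import *
d=cam('wrist');save('w13.png',d['image'],None,1.5)
cellfind(d,.457,.129,.042,.08)
go(.457,.129,.02,-79.6)
t=cam('top');save('top1.png',t['image'],(120,110,330,260),3.6)
E
```

```text
blob [257. 193.] 814 mean [0.4572 0.1309 0.0426] circ [0.4574 0.1316] dia 33.2
t 21.63 pos [0.4576 0.1283 0.159 ] yaw -79.56 F [-0.3 -0.2 -0.2] op 85.1 SHIFT [ -0.8   0.3 139. ] TWIST 0.03762828076128244 j6 -1.76
```

View pics/w13.png

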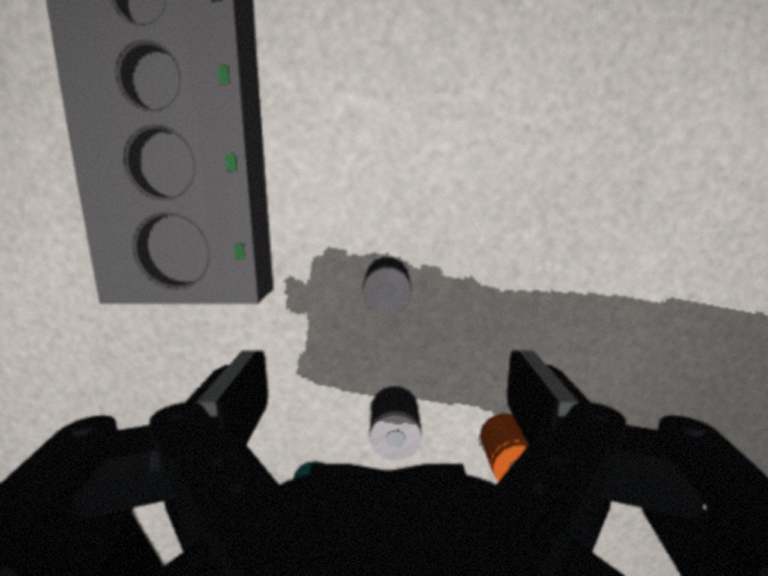

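View pics/top1.png

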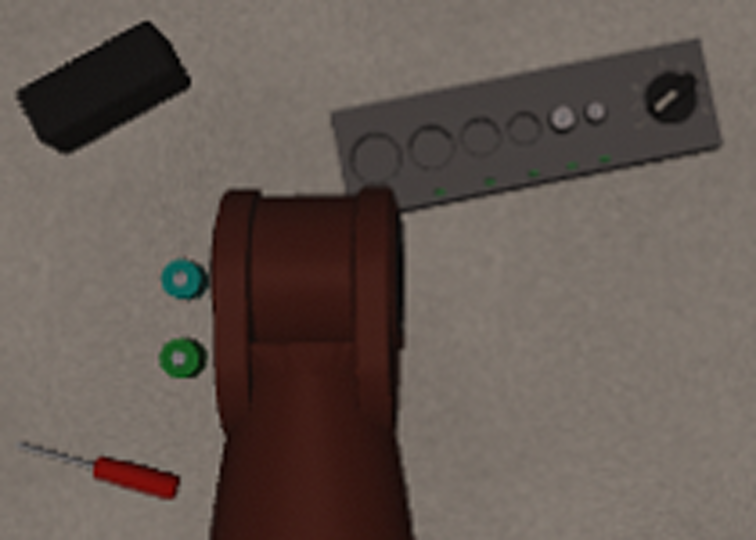

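The cell under the gripper, at (387,285), measures 33.2 mm, so it is the 34 mm one. The next dark cell, at (396,435), is the 40 mm one.

Call:
{"op": "step_arm", "data": {
  "commands": [
    [[-2.7,0,28,0],[0,0,32,0],[0,0,32,0],[0,0,25,0],[0,0,14,0],[0,0,8,0],[0,0,0,0],[0,0,0,0],[0,0,0,0]]
  ]
}}

```text
time: 22.43
ee_pos: [0.458, 0.1312, 0.0219]
tcp_rot: [-3.14, -0.0, -1.388]
contact_force: [0.4, 0.4, -1.3]
opening: 0.0852
```

Call:
{"op": "step_arm", "data": {
  "commands": [
    [[0,0,0,0],[0,0,0,0],[0,0,0,0],[0,0,0,0],[0,0,0,0],[0,0,0,0],[0,0,0,0],[0,0,0,0]]
  ],
  "hand": 1
}}

```text
time: 23.1
ee_pos: [0.4571, 0.1315, 0.0211]
tcp_rot: [-3.141, -0.0, -1.388]
contact_force: [-2.0, 0.2, 5.7]
opening: 0.0327
```

Call:
{"op": "step_arm", "data": {
  "commands": [
    [[0,0,-20,0],[0,0,-30,0],[0,0,-35,0],[0,0,-35,0],[0,0,0,0],[0,0,0,0],[0,0,0,0]]
  ]
}}

```text
time: 23.68
ee_pos: [0.4566, 0.1315, 0.1398]
tcp_rot: [3.141, 0.0, -1.388]
contact_force: [-0.4, 0.5, -1.6]
opening: 0.0327
```

```bash
python3 - <<'E'
from h import *
d=cam('wrist');save('w14.png',d['image'],None,1.5);wells(d)
w=CH+LX*(-.0002)+LY*(.0445);print(w)
go(*w,.14,-79.6)
E
```

```text
well px [86. 41.] 1481 loc mean -0.0025 0.0458 range c -0.0026 0.0458 size 34.1 34.9
well px [ 95. 104.] 1780 loc mean -0.0026 0.0953 range c -0.0024 0.0956 size 41.3 40.9
well px [104. 166.] 1922 loc mean -0.0027 0.1507 range c -0.0025 0.151 size 45.8 45.6
top ((0.5802665948867798, 0.13210543990135193), (0.16255556046962738, 0.3194248676300049), 31.245792388916016) 0.04055519788451192
[0.62237018 0.02633283]
t 23.73 pos [0.4561 0.1314 0.1391] yaw -79.53 F [ 0.2 -0.7 -1.4] op 32.7 SHIFT [ 133.6 -144.4   -1.2] TWIST 0.06805043918510023 j6 -1.75
```

View pics/w14.png

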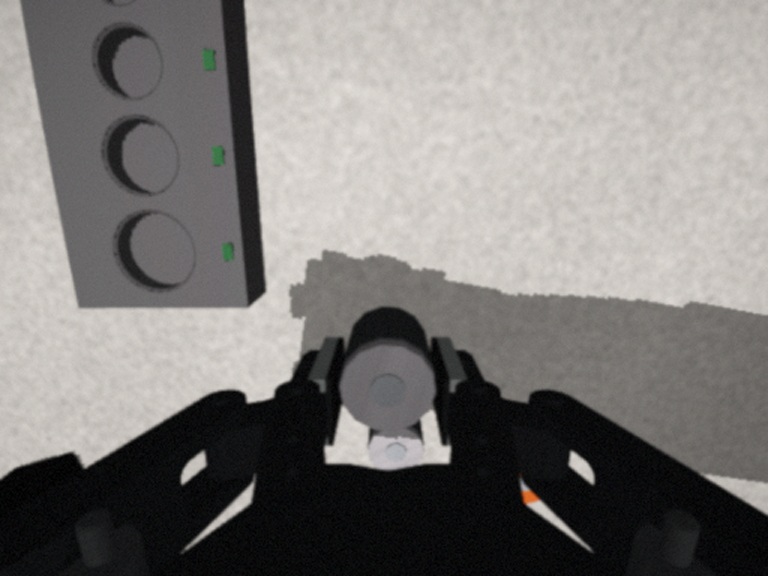

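The opening is 32.7, which is the 34 mm cell. Moving to the fourth well.

Call:
{"op": "step_arm", "data": {
  "commands": [
    [[16,-16,0,0],[22,-24,0,0],[24,-26,0,0],[24,-26,0,0],[22,-24,4,0],[16,-18,10,0],[9.4,-10.3,14,0],[0,0,18,0],[0,0,16,0],[0,0,6,0],[0,0,0,0],[0,0,0,0]]
  ]
}}

```text
time: 24.73
ee_pos: [0.6223, 0.0267, 0.0719]
tcp_rot: [3.14, 0.001, -1.388]
contact_force: [0.4, -0.3, -0.6]
opening: 0.0328
```

```bash
python3 - <<'E'
from h import *
for i in range(4): d=cam('wrist')
save('w15.png',d['image'],(150,150,370,330),3.4)
go(.6222,.0265,.046,-79.6)
E
```

```text
t 24.93 pos [0.6237 0.0265 0.0738] yaw -79.52 F [-0.4  0.8 -1. ] op 32.5 SHIFT [-0.3  1.5 27.8] TWIST 0.07967856677447571 j6 -1.92
```

View pics/w15.png

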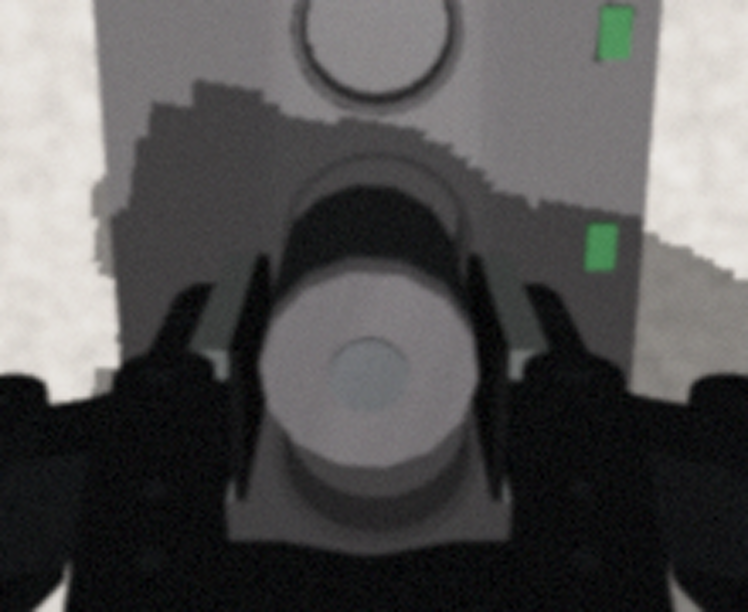

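The fourth well's rim is centred at 379 px against 370 for the cell, so about 1.7 mm right, again agreeing with the pose. Correcting and lowering.

Call:
{"op": "step_arm", "data": {
  "commands": [
    [[-0.3,1.1,4,0],[0,0,5,0],[0,0,5,0],[0,0,4,0],[0,0,0,0],[0,0,0,0],[0,0,0,0]]
  ]
}}

```text
time: 25.52
ee_pos: [0.6219, 0.0266, 0.0546]
tcp_rot: [-3.142, 0.0, -1.388]
contact_force: [0.4, 0.0, -1.6]
opening: 0.032
```

```bash
python3 - <<'E'
from h import *
go(.6222,.0265,.046,-79.6)
E
```

```text
t 25.52 pos [0.6219 0.0266 0.0546] yaw -79.53 F [ 0.4  0.  -1.6] op 32.0 SHIFT [ 0.1 -0.3  8.6] TWIST 0.06775569739249931 j6 -1.92
```

Entered freely. Lowering the rest and releasing.

Call:
{"op": "step_arm", "data": {
  "commands": [
    [[0,0,3,0],[0,0,3,0],[0,0,2,0],[0,0,0,0],[0,0,0,0],[0,0,0,0]]
  ]
}}

```text
time: 26.02
ee_pos: [0.6218, 0.0266, 0.0464]
tcp_rot: [3.142, 0.0, -1.388]
contact_force: [-0.1, 0.9, -0.8]
opening: 0.0327
```

Call:
{"op": "step_arm", "data": {
  "commands": [
    [[0,0,0,0],[0,0,0,0],[0,0,0,0],[0,0,0,0],[0,0,-10,0],[0,0,-25,0],[0,0,-30,0],[0,0,-30,0],[0,0,-10,0],[0,0,0,0],[0,0,0,0]]
  ],
  "hand": -1
}}

```text
time: 26.93
ee_pos: [0.6223, 0.0265, 0.1522]
tcp_rot: [-3.14, -0.0, -1.388]
contact_force: [0.1, -0.4, 0.2]
opening: 0.0853
```

```bash
python3 - <<'E'
from h import *
d=cam('wrist');save('w16.png',d['image'],None,1.5)
cellfind(d,.6222,.0265,.067,.03);wells(d)
go(.432,.239,.18,-79.6)
t=cam('top');save('top2.png',t['image'],(120,110,330,260),3.6);cellfind(t,.43,.24,.044,.12)
E
```

```text
blob [258. 199.] 1043 mean [0.6217 0.026  0.0676] circ [0.6216 0.0266] dia 33.4
well px [258. 147.] 773 loc mean -0.0006 0.0009 range c -0.0006 0.0012 size 28.4 28.1
well px [258. 238.] 1132 loc mean -0.0007 0.0941 range c -0.0011 0.0943 size 40.4 40.3
well px [258. 285.] 1256 loc mean -0.001 0.1497 range c -0.0008 0.1506 size 45.7 46.2
top ((0.6239131093025208, 0.013822689652442932), (0.11061953753232956, 0.30705568194389343), 10.423885345458984) 0.040666266478873433
t 26.98 pos [0.6215 0.0266 0.1508] yaw -79.53 F [-0.4 -0.2 -0.9] op 85.5 SHIFT [-243.3  147.8  -29. ] TWIST 0.06666893492496229 j6 -1.92
blob [170. 187.] 80 mean [0.4863 0.325  0.044 ] circ [0.4872 0.3262] dia 39.2
blob [194. 202.] 87 mean [0.4314 0.2404 0.0438] circ [0.4316 0.2409] dia 38.6
blob [169. 209.] 84 mean [0.4084 0.3284 0.0441] circ [0.4089 0.3279] dia 39.6
blob [192. 230.] 88 mean [0.3343 0.2489 0.0435] circ [0.3348 0.2492] dia 39.4
```

View pics/w16.png

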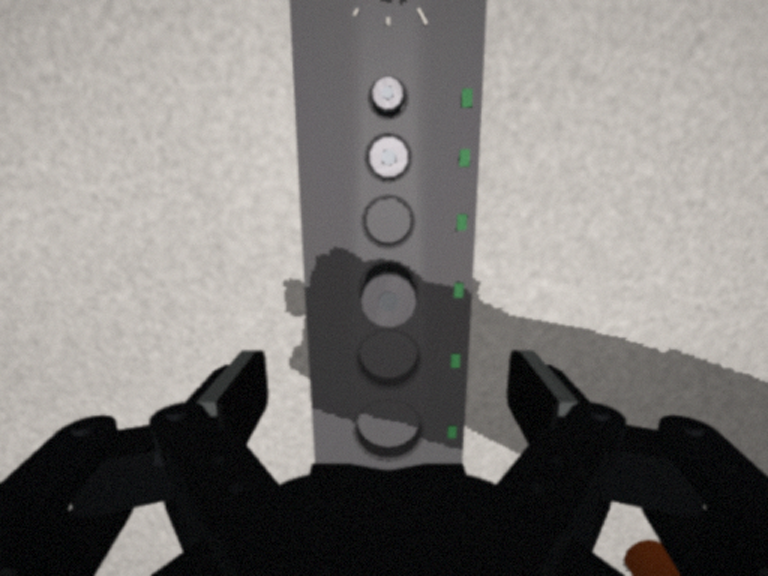

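View pics/top2.png

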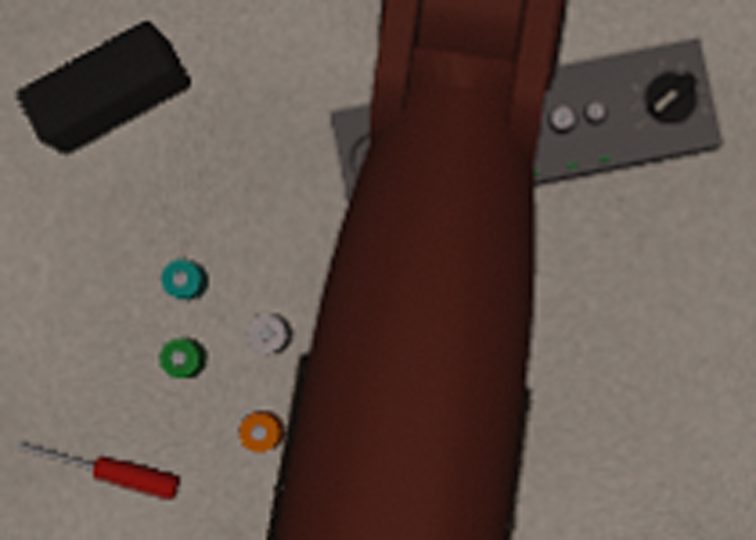

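The 34 mm cell is seated, with its top at 67.6 mm. The plain dark 40 mm cell is still at crop (268,333), which is (0.4315, 0.2405). Turquoise, green and orange are not meant.

Call:
{"op": "step_arm", "data": {
  "commands": [
    [[-16,8,-5,0],[-26,16,-5,0],[-29,18,-3,0],[-29,18,0,0],[-29,18,0,0],[-29,18,0,0],[-29,18,0,0],[-27,16,0,0],[-20,12,0,0],[-10,6,0,0],[0,0,0,0],[0,0,0,0]]
  ]
}}

```text
time: 28.03
ee_pos: [0.4318, 0.2395, 0.1637]
tcp_rot: [3.141, -0.0, -1.387]
contact_force: [0.2, -0.3, -1.0]
opening: 0.0854
```

```bash
python3 - <<'E'
from h import *
for i in range(2): d=cam('wrist')
save('w17.png',d['image'],None,1.5)
cellfind(d,.4315,.2405,.044,.06)
go(.4315,.2405,.021,-79.6)
E
```

```text
blob [259. 191.] 1115 mean [0.4308 0.2394 0.0446] circ [0.4306 0.2399] dia 38.9
t 28.13 pos [0.4325 0.2388 0.164 ] yaw -79.58 F [0.6 0.3 0.4] op 85.4 SHIFT [ -1.9   0.6 143. ] TWIST 0.020769837500665744 j6 -1.51
```

View pics/w17.png

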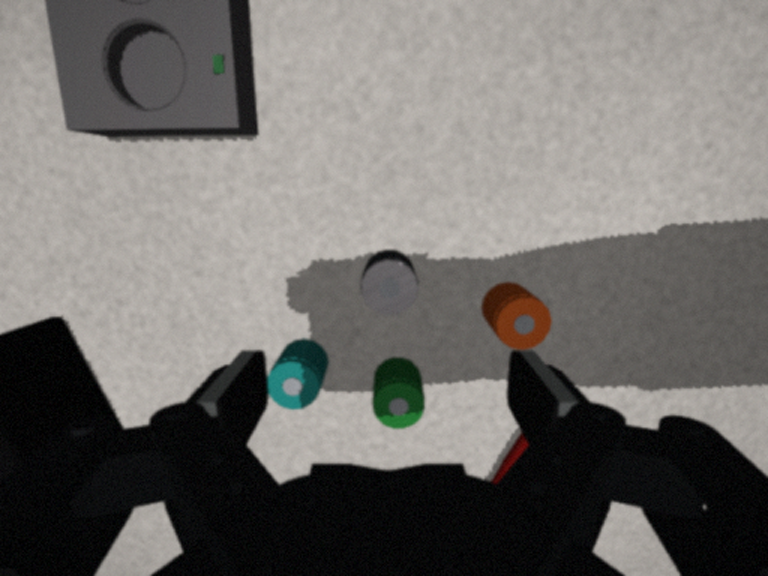

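Call:
{"op": "step_arm", "data": {
  "commands": [
    [[-1.2,1.2,28,0],[0,0,33,0],[0,0,33,0],[0,0,26,0],[0,0,14,0],[0,0,8,0],[0,0,0,0],[0,0,0,0],[0,0,0,0]]
  ]
}}

```text
time: 28.88
ee_pos: [0.4318, 0.2405, 0.0239]
tcp_rot: [-3.14, 0.0, -1.389]
contact_force: [0.3, -0.2, -0.4]
opening: 0.0856
```

Call:
{"op": "step_arm", "data": {
  "commands": [
    [[0,0,0,0],[0,0,0,0],[0,0,0,0],[0,0,0,0],[0,0,0,0],[0,0,0,0],[0,0,0,0],[0,0,0,0]]
  ],
  "hand": 1
}}

```text
time: 29.55
ee_pos: [0.4309, 0.2407, 0.0233]
tcp_rot: [-3.141, 0.0, -1.388]
contact_force: [-1.4, -1.1, 6.0]
opening: 0.0386
```

Call:
{"op": "step_arm", "data": {
  "commands": [
    [[0,0,-20,0],[0,0,-30,0],[0,0,-35,0],[0,0,-35,0],[0,0,0,0],[0,0,0,0],[0,0,0,0]]
  ]
}}

```text
time: 30.13
ee_pos: [0.4302, 0.2405, 0.1416]
tcp_rot: [3.141, -0.0, -1.388]
contact_force: [-0.2, -0.3, -3.2]
opening: 0.0386
```

```bash
python3 - <<'E'
from h import *
d=cam('wrist');save('w18.png',d['image'],None,1.5)
w=CH+LX*(-.0004)+LY*(.0943);print(w)
go(*w,.14,-79.6)
E
```

```text
[0.61318362 0.07527858]
t 30.18 pos [0.4297 0.2404 0.1409] yaw -79.53 F [ 0.2 -0.3 -2.4] op 38.8 SHIFT [ 195.7 -150.4    0.5] TWIST 0.06927258705093209 j6 -1.51
```

View pics/w18.png

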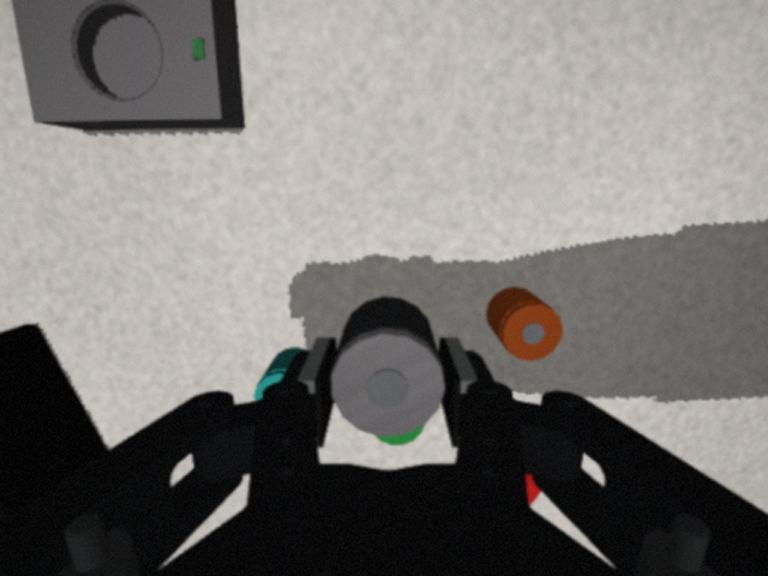

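The opening is 38.7, the 40 mm cell. Moving to the fifth well.

Call:
{"op": "step_arm", "data": {
  "commands": [
    [[16,-12,0,0],[26,-20,0,0],[29,-23,0,0],[29,-23,0,0],[29,-23,0,0],[27,-21,4,0],[23,-17,8,0],[16.2,-11.6,14,0],[0,0,18,0],[0,0,16,0],[0,0,7,0],[0,0,0,0]]
  ]
}}

```text
time: 31.18
ee_pos: [0.6116, 0.0762, 0.0717]
tcp_rot: [3.136, 0.002, -1.388]
contact_force: [-0.5, -0.5, -1.4]
opening: 0.0386
```

```bash
python3 - <<'E'
from h import *
for i in range(5): d=cam('wrist')
save('w19.png',d['image'],(150,150,370,330),3.4)
go(.6133,.0757,.048,-79.6)
E
```

```text
t 31.43 pos [0.6148 0.0762 0.0768] yaw -79.51 F [-0.2  0.3 -2.9] op 39.0 SHIFT [ 0.2  1.6 28.8] TWIST 0.09140656178902873 j6 -1.84
```

View pics/w19.png

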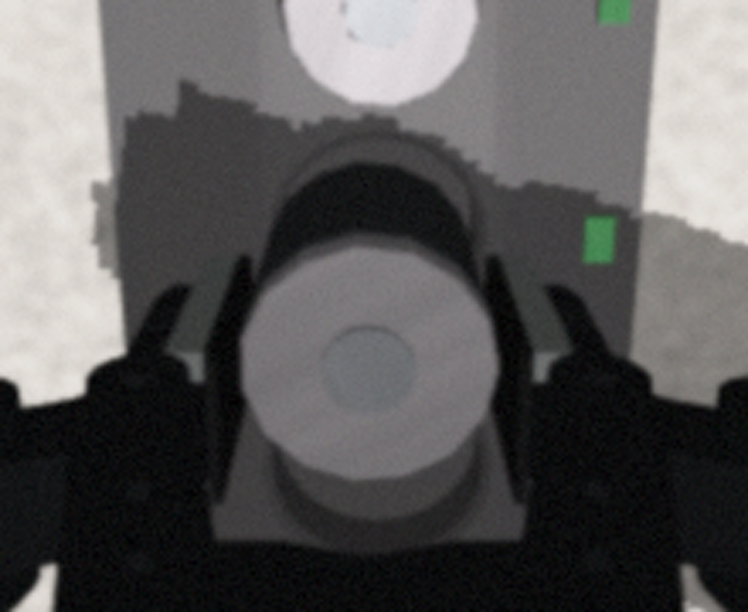

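Rim centre is at 378 px against 370 for the cell. Same correction, then down.

Call:
{"op": "step_arm", "data": {
  "commands": [
    [[0.2,1.2,4,0],[0,0,6,0],[0,0,5,0],[0,0,4,0],[0,0,0,0],[0,0,0,0],[0,0,0,0]]
  ]
}}

```text
time: 32.02
ee_pos: [0.6131, 0.0756, 0.0566]
tcp_rot: [-3.141, 0.0, -1.388]
contact_force: [0.1, 0.5, -2.3]
opening: 0.0382
```

```bash
python3 - <<'E'
from h import *
go(.6133,.0757,.048,-79.6)
E
```

```text
t 32.02 pos [0.6131 0.0756 0.0566] yaw -79.53 F [ 0.1  0.5 -2.3] op 38.2 SHIFT [-0.1 -0.3  8.6] TWIST 0.06958630437998181 j6 -1.84
```

Call:
{"op": "step_arm", "data": {
  "commands": [
    [[0,0,3,0],[0,0,3,0],[0,0,2,0],[0,0,0,0],[0,0,0,0],[0,0,0,0]]
  ]
}}

```text
time: 32.52
ee_pos: [0.613, 0.0755, 0.0484]
tcp_rot: [-3.142, 0.0, -1.388]
contact_force: [0.3, 0.6, -2.1]
opening: 0.0387
```

Call:
{"op": "step_arm", "data": {
  "commands": [
    [[0,0,0,0],[0,0,0,0],[0,0,0,0],[0,0,0,0],[0,0,-10,0],[0,0,-25,0],[0,0,-30,0],[0,0,-30,0],[0,0,-15,0],[0,0,0,0],[0,0,0,0]]
  ],
  "hand": -1
}}

```text
time: 33.43
ee_pos: [0.6138, 0.0755, 0.1603]
tcp_rot: [-3.139, -0.001, -1.388]
contact_force: [-0.3, 0.3, -0.2]
opening: 0.0855
```

```bash
python3 - <<'E'
from h import *
d=cam('wrist');save('w20.png',d['image'],None,1.5)
cellfind(d,.6133,.075,.069,.03)
go(.6567,-.1608,.19,-49.6)
t=cam('top');save('top3.png',t['image'],None,1.5)
s=cam('scene');save('scene3.png',s['image'],None,1.5)
E
```

```text
blob [259. 197.] 1389 mean [0.6131 0.0743 0.0696] circ [0.6131 0.0752] dia 39.4
t 33.48 pos [0.613  0.0756 0.1587] yaw -79.53 F [0.2 0.2 0.2] op 85.3 SHIFT [240.4   0.  -31.3] TWIST -29.92983216405537 j6 -1.84
```

View pics/w20.png

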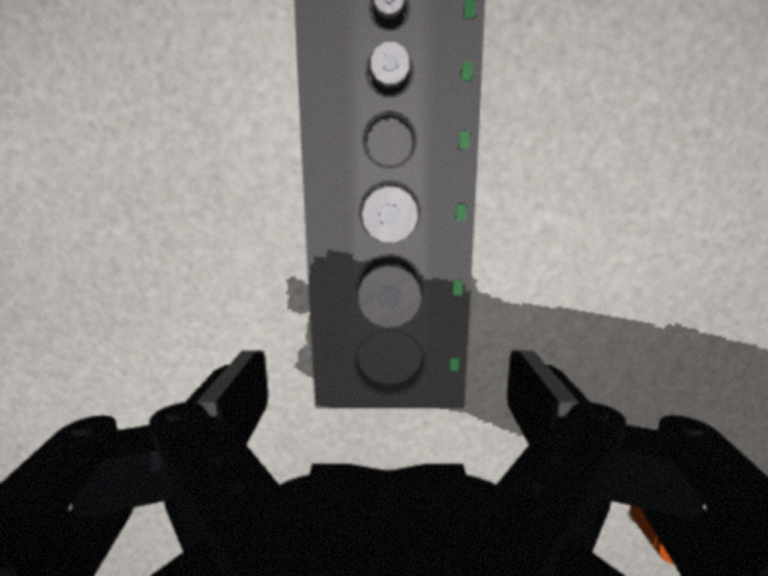

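View pics/top3.png

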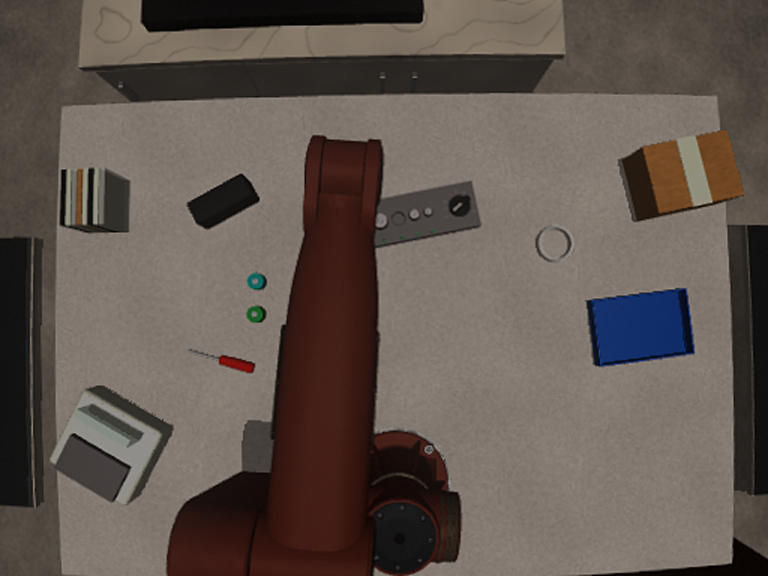

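View pics/scene3.png

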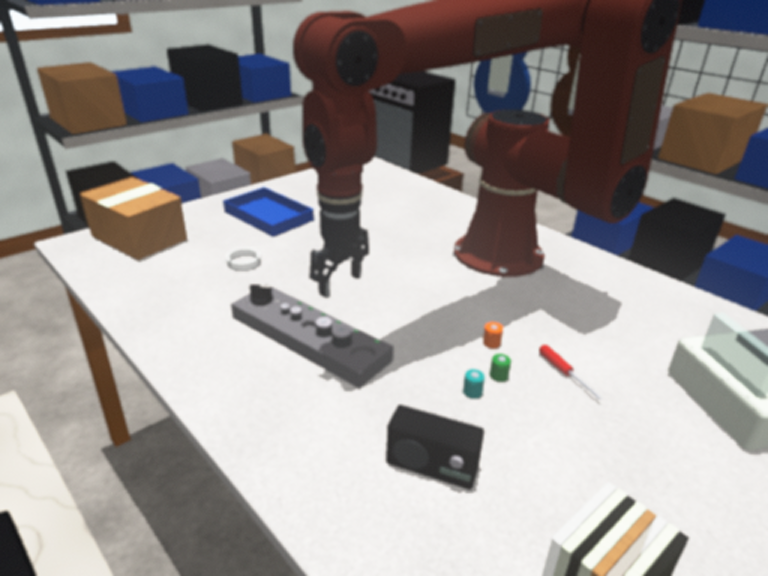

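All four cells are seated; the 40 mm cell's top is at 69.6 mm (69 expected). With the arm moved off, the top and scene pictures show no other cell, only the orange, green and turquoise look-alikes. Now the dial.

Call:
{"op": "step_arm", "data": {
  "commands": [
    [[15,0,-8,0],[25,0,-8,0],[32,0,-8,0],[35,0,-7,0],[35,0,0,0],[35,0,0,0],[30,0,0,0],[22,0,0,0],[11,0,0,-5],[0,0,0,-6],[0,0,0,-6],[0,0,0,-6]]
  ]
}}

```text
time: 34.58
ee_pos: [0.656, -0.1616, 0.1886]
tcp_rot: [3.141, 0.001, -0.983]
contact_force: [0.4, 0.0, 0.7]
opening: 0.0854
```

Call:
{"op": "step_arm", "data": {
  "commands": [
    [[0,0,15,-6],[0,0,25,-1],[0,0,10,0],[0,0,0,0],[0,0,0,0],[0,0,0,0]]
  ]
}}

```text
time: 35.08
ee_pos: [0.6569, -0.1608, 0.1407]
tcp_rot: [-3.141, -0.001, -0.865]
contact_force: [0.7, 0.3, 0.7]
opening: 0.0854
```

```bash
python3 - <<'E'
from h import *
for i in range(3): d=cam('wrist')
save('w21.png',d['image'],None,1.5)
P=cloud(d);m=(P[...,2]>.07)&(P[...,2]<.085)&(abs(P[...,0]-.66)<.05)&(abs(P[...,1]+.16)<.05);print('bar',m.sum(),P[m].mean(0),cv2.minAreaRect(P[m][:,:2].astype(np.float32)))
go(.6568,-.161,.057,-49.6)
E
```

```text
bar 1017 [ 0.65808584 -0.16288909  0.07827319] ((0.6571938991546631, -0.16158528625965118), (0.01369841955602169, 0.049553193151950836), 40.86942672729492)
t 35.23 pos [ 0.6572 -0.1608  0.141 ] yaw -49.55 F [-0.2 -0.4 -0.7] op 85.5 SHIFT [-0.3  0.5 84. ] TWIST 0.0464454266895018 j6 -2.71
```

View pics/w21.png

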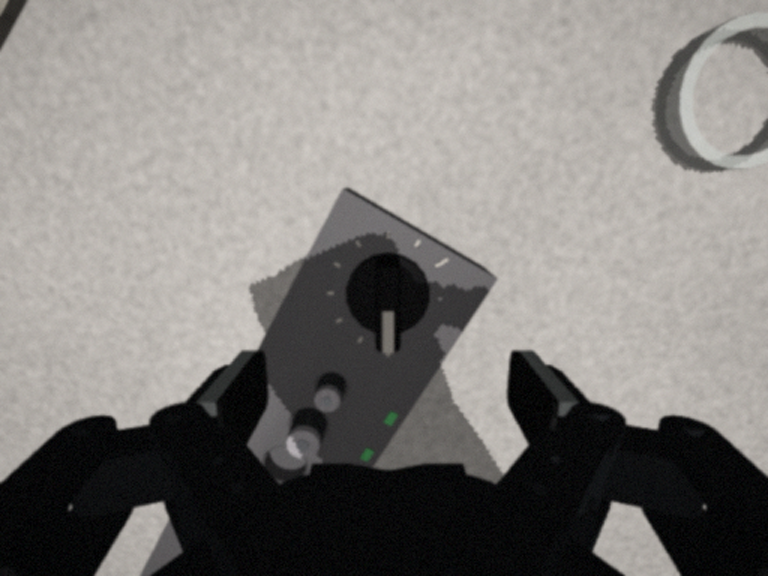

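The bar, still at off, is aligned between the jaws at (388,300), and the cells are well clear of the fingers. Gripping it.

Call:
{"op": "step_arm", "data": {
  "commands": [
    [[0,0.3,22,0],[0,0,25,0],[0,0,22,0],[0,0,14,0],[0,0,0,0],[0,0,0,0],[0,0,0,0]]
  ]
}}

```text
time: 35.82
ee_pos: [0.6573, -0.161, 0.0585]
tcp_rot: [-3.141, -0.002, -0.864]
contact_force: [0.5, 0.0, 0.2]
opening: 0.0853
```

Call:
{"op": "step_arm", "data": {
  "commands": [
    [[0,0,0,0],[0,0,0,0],[0,0,0,0],[0,0,0,0],[0,0,0,0],[0,0,0,0],[0,0,0,0],[0,0,0,0]]
  ],
  "hand": 1,
  "force": 25
}}

```text
time: 36.48
ee_pos: [0.6567, -0.1604, 0.0568]
tcp_rot: [-3.141, -0.0, -0.864]
contact_force: [0.9, 1.8, 1.0]
opening: 0.0136
```

Call:
{"op": "step_arm", "data": {
  "commands": [
    [[0,0,0,5],[0,0,0,6],[0,0,0,6],[0,0,0,6],[0,0,0,6],[0,0,0,6],[0,0,0,6],[0,0,0,6],[0,0,0,6],[0,0,0,6],[0,0,0,6],[0,0,0,6]]
  ]
}}

```text
time: 37.48
ee_pos: [0.6567, -0.1604, 0.0568]
tcp_rot: [-3.141, 0.001, -2.109]
contact_force: [2.3, 1.4, 1.2]
opening: 0.0137
```

```bash
python3 - <<'E'
from h import *
s=sense();print(s['torque'])
go(.6568,-.161,.057,-289.6)
E
```

```text
[ 0.43434921 -0.21676753  0.08464861]
t 37.48 pos [ 0.6567 -0.1604  0.0568] yaw -120.81 F [2.3 1.4 1.2] op 13.7 SHIFT [ 0.5 -0.4 -0.2] TWIST 168.78861486119368 j6 -1.47
```

Turning smoothly at 0.08 N m. About 169° remain.

Call:
{"op": "step_arm", "data": {
  "commands": [
    [[0,0,0,6],[0,0,0,6],[0,0,0,6],[0,0,0,6],[0,0,0,6],[0,0,0,6],[0,0,0,6],[0,0,0,6],[0,0,0,6],[0,0,0,6],[0,0,0,6],[0,0,0,6]]
  ]
}}

```text
time: 38.48
ee_pos: [0.6568, -0.1604, 0.0568]
tcp_rot: [3.141, 0.001, 2.918]
contact_force: [1.7, 1.8, 2.2]
opening: 0.0131
```

Call:
{"op": "step_arm", "data": {
  "commands": [
    [[0,0,0,6],[0,0,0,6],[0,0,0,6],[0,0,0,6],[0,0,0,6],[0,0,0,6],[0,0,0,6],[0,0,0,6],[0,0,0,6],[0,0,0,6],[0,0,0,6],[0,0,0,6]]
  ]
}}

```text
time: 39.48
ee_pos: [0.6568, -0.1604, 0.0568]
tcp_rot: [3.141, -0.0, 1.661]
contact_force: [1.9, 1.8, 2.0]
opening: 0.0133
```

```bash
python3 - <<'E'
from h import *
s=sense();print(s['torque'])
go(.6568,-.161,.057,-289.6)
E
```

```text
[ 0.40834284 -0.40708582  0.09897973]
t 39.48 pos [ 0.6568 -0.1604  0.0568] yaw 95.19 F [1.9 1.8 2. ] op 13.3 SHIFT [-0.6 -0.  -0.2] TWIST 24.78952163975913 j6 1.05
```

Call:
{"op": "step_arm", "data": {
  "commands": [
    [[0,0,0,5],[0,0,0,5],[0,0,0,5],[0,0,0,4],[0,0,0,3],[0,0,0,3],[0,0,0,2],[0,0,0,1],[0,0,0,0],[0,0,0,0]]
  ]
}}

```text
time: 40.32
ee_pos: [0.6566, -0.1607, 0.0568]
tcp_rot: [3.141, 0.0, 1.179]
contact_force: [0.4, 0.5, 2.4]
opening: 0.0137
```

```bash
python3 - <<'E'
from h import *
s=sense();print(s['torque'])
go(.6568,-.161,.057,-289.6)
E
```

```text
[ 0.00150621 -0.2319375   0.67732483]
t 40.32 pos [ 0.6566 -0.1607  0.0568] yaw 67.54 F [0.4 0.5 2.4] op 13.7 SHIFT [-0.2  0.3 -0.2] TWIST -2.8583844644881538 j6 1.53
```

The torque has risen to 0.68 N m, so it is at the clockwise stop. Releasing and lifting off.

Call:
{"op": "step_arm", "data": {
  "commands": [
    [[0,0,0,0],[0,0,0,0],[0,0,0,0],[0,0,0,0],[0,0,0,0],[0,0,-20,0],[0,0,-25,0],[0,0,-30,0],[0,0,-30,0],[0,0,-25,0],[0,0,0,0],[0,0,0,0]]
  ],
  "hand": -1
}}

```text
time: 41.32
ee_pos: [0.6573, -0.1611, 0.1885]
tcp_rot: [3.138, 0.0, 1.177]
contact_force: [-0.2, 0.6, -0.5]
opening: 0.0854
```

Call:
{"op": "step_arm", "data": {
  "commands": [
    [[0,0,-20,0],[0,0,-20,0],[0,0,0,0],[0,0,0,0],[0,0,0,0]]
  ]
}}

```text
time: 41.73
ee_pos: [0.656, -0.1605, 0.2247]
tcp_rot: [-3.14, -0.0, 1.178]
contact_force: [0.4, -0.7, -0.3]
opening: 0.0855
```

```bash
python3 - <<'E'
from h import *
for i in range(3): d=cam('wrist')
save('w22.png',d['image'],None,1.5)
P=cloud(d);m=(P[...,2]>.07)&(P[...,2]<.085)&(abs(P[...,0]-.66)<.05)&(abs(P[...,1]+.16)<.05);print('bar',m.sum(),P[m].mean(0),cv2.minAreaRect(P[m][:,:2].astype(np.float32)))
go(.6568,-.161,.057,-289.6)
for x,y,z in ((.6433,-.0867,.057),(.6366,-.054,.061),(.6216,.0266,.067),(.6131,.075,.069)): cellfind(d,x,y,z,.03)
t=cam('top');save('top4.png',t['image'],(110,100,390,270),2.8)
E
```

```text
bar 547 [ 0.65654282 -0.15960475  0.07837367] ((0.6561859846115112, -0.1604107916355133), (0.04873460903763771, 0.013961220160126686), 70.41717529296875)
t 41.88 pos [ 0.6558 -0.1604  0.2248] yaw 67.47 F [ 0.4 -0.3 -0.4] op 85.6 SHIFT [ -0.2   1.5 167.8] TWIST -2.9345986929378114 j6 1.53
blob [209. 103.] 107 mean [ 0.6384 -0.061   0.0602] circ [ 0.6376 -0.0593] dia 18.5
blob [223. 122.] 174 mean [ 0.6435 -0.0857  0.0576] circ [ 0.6435 -0.086 ] dia 17.1
blob [204.  97.] 343 mean [ 0.6368 -0.054   0.0617] circ [ 0.6364 -0.0538] dia 22.2
blob [220. 118.] 49 mean [ 0.6425 -0.0809  0.0577] circ [ 0.6425 -0.0821] dia 12.9
blob [156.  25.] 969 mean [0.6219 0.0264 0.0677] circ [0.6214 0.0268] dia 33.9
```

View pics/w22.png

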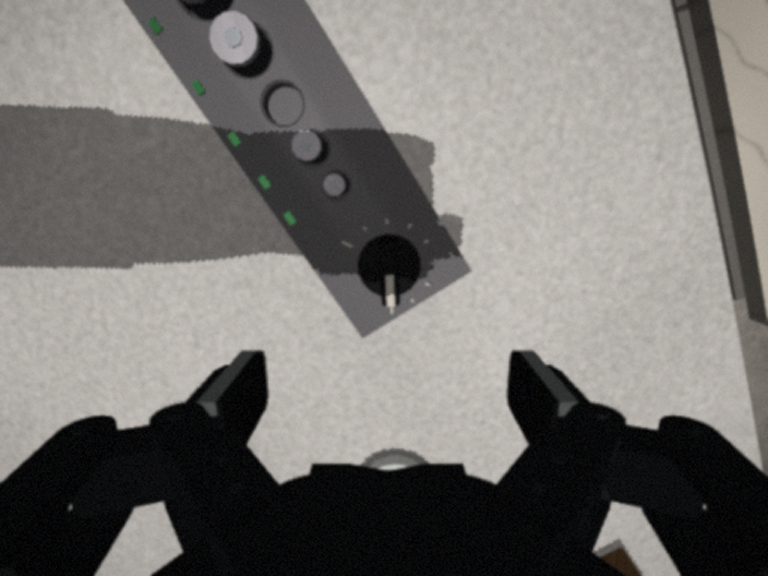

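View pics/top4.png

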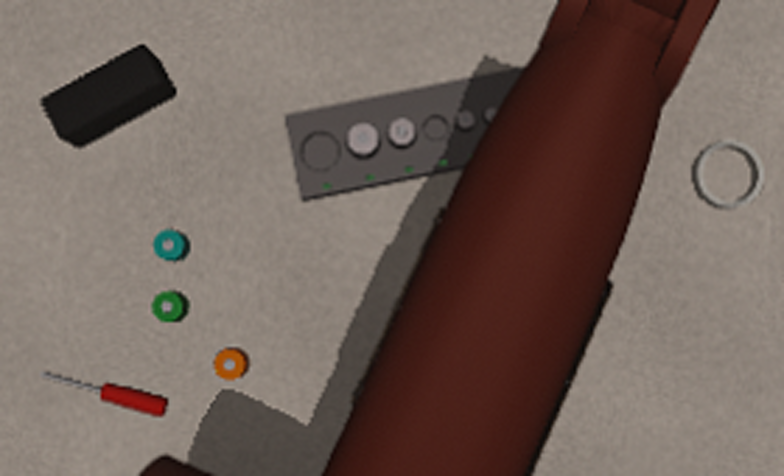

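The line points at its long end mark (390,310), with the bar at 70.4° where full should be 70.4°. All four cells are in place and the other things are undisturbed. Handing in.

```bash
python3 -c "
from cell import *
print(close_job())"
```

```text
the job is handed in; nothing more can be done
None
```

The job is handed in at about 42 s on the robot's clock. The dial is at full current and all four loose cells are in their wells. `close_job()` gives no verdict, so this rests on my own checks.

- **Dial off:** I turned it anticlockwise until the torque rose to about 1.1 N m at the stop. The grip bar then measured 130.3° in the world frame, against 130.4° expected. It stayed there until all the cells were in.
- **Cells:** only the 18, 23, 34 and 40 mm cells were present; the 28 and 46 mm ones were absent. Each is in its own well, with its top at 57.6, 61.7, 67.7 and 69.6 mm (57, 61, 67 and 69 mm expected), so all are fully down.
- **Dial full:** I turned it about 240° clockwise until the torque rose to about 0.7 N m at the stop. The bar measured 70.4°, exactly as expected.
- **Other things:** the coloured look-alikes, screwdriver, radio and tape look undisturbed in the final top picture. The highest contact force I read was about 6 N.

No check failed. Before most insertions the held cell was 0.6 to 2 mm off the well, and I corrected it each time. For the 40 mm cell, the height is from just after it was placed. The last wrist picture did not cover it, but the last top picture shows it standing in its well.

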